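# Portion chocolates from the tilting jar into a serving pail

### The arm

A 7-joint arm with a two-finger parallel gripper is mounted at the origin on the work surface. World frame = base frame: x ahead of the robot, y to its left, z up, the work surface at z = 0. Lengths are in m, angles in rad, forces in N, time in s.
With the tool pointing down it reaches from about 0.425 to 0.925 m from the base axis. Payload 6.8 kg.
Tool frame: the origin (TCP) lies on the centre line of the jaws, within the pads' length; the fingertips stand 11 mm ahead of it and the grasp point (between the pads) lies 8 mm behind it; z points along the fingers, y is the direction in which the jaws open and shut (so a half turn about z gives the same grasp; the last joint's range is limited). The gripper opens to 85 mm and grips with 20 to 120 N. Pads are 22 mm wide; open, the fingers measure 114 mm over their backs; the gripper's body (76 mm by 85 mm) begins 54 mm behind the grasp point. The pads swing forward as they close: fully open they stand 13 mm farther back than shut.
Start: joints at [1.002, 0.477, 0.022, 1.555, -0.011, 1.109, -0.083], TCP at [0.3, -0.605, 0.242] pointing down, gripper open.
Joint ranges: [-2.96, 2.96], [-0.34, 2.1], [-1.41, 1.46], [0.24, 2.44], [-1.37, 4.51], [0.17, 1.92], [-2.96, 2.96]. Speed limits (rad/s): [2.39, 2.39, 3.14, 3.14, 3.14, 3.14, 3.14].

### API

Orientations are given as a rotation vector (axis times angle).
In Python, from bench import r gives the robot as it stands.
- The arm moves only by the tool send_rows, never from a script. Its argument "deltas" is a list of rows, each a list of 7 numbers: the opening, from 0 (shut) to 1 (fully open), then the shift along the tool's x, y, z as a fraction of full scale, then the turn, a rotation vector about the tool's x, y, z as a fraction of full scale. In form: [[hand, x, y, z, ax, ay, az], ...]. A call has 1 to 20 rows; each row is the pose to reach, as a shift and turn from the pose commanded when the call began, along the tool's axes at that moment, turning the shorter way round; what a row does not reach only later rows make up. Full scale, the value 1, is 150 mm for a shift and 180 degrees for a turn. A row lasts 1/12 s, in which the tool goes at most 41.7 mm and 7.16 degrees, less where a joint would pass 70% of its speed; a pose out of reach is approached as far as the arm can. A call with a number of a shift or a turn outside -1 to 1 is refused whole. A call with a gripper value outside its range is refused whole. The fingers move at their own pace and stop on an object; "squeeze" is the grip in N (left out, the last holds). Time passes only in rows, so rows that repeat a pose let the fingers close. It gives the time, the measured TCP pose, the force and the opening at its end, in the units of the state.
- r.get_obs(): the state, without advancing time (a new reading comes with each control period).
- r.grab_frame(name): name is "scene" or "side" or "wrist"; returns a dict with "pixels" (384x512x3 uint8, red, green, blue), "camera_matrix" (3x3 intrinsics, pixels), "rvec" (rotation vector, rad) and "tvec" (3), from world to camera coordinates, as OpenCV has them. Camera axes: x right, y down, z forward; pixel columns grow to the right and rows downward; lengths in m; the calibration is good to about 2 mm. The wrist camera is an equidistant fisheye: a pixel r from the principal point sees the ray r / f radians off the axis. A picture is of the moment at which its call begins. There is no depth.
- r.hand_in(): hands the job in, once; it reports no verdict.
The state is a dict: "clock": time; "joints": joint angles; "qvel": joint speeds; "tau": joint torques, N m; "tcp_pos": TCP position; "orientation": TCP orientation; "contact_force": force on the tool from outside, world axes, zero at the start; "moment": the same for the moment, N m; "grip_width": finger opening in m.
Only numpy, scipy, OpenCV 4.12 (cv2) and the standard library are available. Lean on these libraries where they do the work, as an engineer would, in place of code of your own. Each camera call takes 0.05 s, during which the arm holds its last target. There are 200 camera calls.

### The job

Take the little steel pail off its hook and stand it on the counter with the chute's lip over its mouth, and turn the jar's dial to its largest opening; only then tip the jar with its crank and shake every chocolate out into the pail. Put the chocolates lying on the counter into the pail too. Finish with the jar upright again, its dial turned back to closed (turn it only while the jar is upright), and the filled pail standing in the middle of the wooden serving tray; leave the cups, tamper, portafilter and syrup bottle where they are.

Things in the scene. Friction and masses are not known exactly. Their poses are not given: they have to be found in the camera images.
- dispenser: fixed steel stand of the chocolate dispenser; origin on the counter under the jar's pivot, -x its front (pouring side), z up. Two posts (24 by 10 mm) at y = +-57 mm, 285 mm tall; base plate x -40 to +90, y +-66 mm, 10 mm thick. A steel chute, 45 degrees steep with 18 mm side walls, runs from under the jar forward and down to its lip, 58 mm wide.
- chute_lip (a point): middle of the chute's lower edge (88 mm in front of the dispenser's origin), 65 mm above the counter, underside 62 mm. Pieces land 10 to 60 mm in front of it: the pail stands best with its centre 21 mm in front (to the dispenser's -x), brought in under the lip from the front, its bail across the chute (along the dispenser's y).
- jar (a joint): tilt of the clear jar about its pivot: 0 upright (stop), grows as the top swings to the dispenser's front, 2.35 rad stop, mouth steeply down. Stays where it is left (friction 0.22 N m, plus up to 0.15 N m of weight). Above about 2.0 rad pieces slide out of the lid's window (62 mm wide, along its front edge) if the dial is open; some may need rocking.
- jar_pivot (a point): centre of the jar's pivot, 270 mm above the counter; axes turn with the jar (y along the pivot). The jar is 76 mm (x) by 70 mm (y) and, upright, reaches from 85 mm below the pivot to 18 mm above it; the dial lies on top.
- crank_grip (a point): middle of the crank's round wooden grip, 14 mm thick, 78 mm long along the dispenser's y, free at its +y end; 65 mm from the pivot axis, 135 mm to the +y side of the jar's middle. At tilt 0 it is 60 mm in front of and 25 mm below the pivot; passes below it; at 2.35 rad 60 mm behind, 25 mm below. A pinch from above can follow it, the grip turning in the pads. Axes turn with the jar.
- dial (a joint): angle of the round slotted dial (96 mm across) on the jar's lid: 0 closed (stop), grows clockwise seen from above, 3.05 rad stop. Notches of growing size come over the window: small (4 mm) at 0.92, medium (8 mm) at 1.40, the largest (wide open) at 2.97 rad; chocolates pass only the largest. Stays where it is left (friction 0.05 N m).
- dial_grip (a point): middle of the bar grip on the dial, on its axis: bar 46 mm long along this point's y, 12 mm thick (x), its top 10 mm above this point and the dial plate 22 mm below it. About 315 mm above the counter with the jar upright; at dial 0 the bar lies along the dispenser's y.
- pail: round steel pail, 84 mm across at the rim, 68 mm at the base, 50 mm tall, wall 3 mm, floor 4 mm, 160 g; origin at the centre of its underside, z up. A rigid bail along its y stands over it: uprights at y = +-41 mm, bar 8 mm thick at 100 mm height; an upright wooden knob, 20 mm thick, from 113 to 151 mm height, sits on the bar on a thin stem.
- pail_knob (a point): middle of the pail's knob, 133 mm above its underside; grip it here, any way round.
- hook_seat (a point): where the pail's bail rests on the hook at the start: top of a flat steel arm 16 mm wide, 151 mm above the counter, which points to this point's -x (from a post 85 mm behind, no taller). An upturned tip 12 mm high lies 6 to 11 mm in front: lift the pail 15 to 30 mm (the arm runs over its rim), then draw it to -x by 50 mm or more.
- tray_top (a point): centre of the top of the fixed wooden serving tray, 150 mm square, 12 mm above the counter.
- choc1: six-sided chocolate, 15 mm across its flats, 10 mm thick, 10 g; origin at the centre of its underside. At the start in the jar. May be absent (None).
- choc2: six-sided chocolate, 15 mm across its flats, 10 mm thick, 10 g; origin at the centre of its underside. At the start in the jar. May be absent (None).
- choc3: six-sided chocolate, 15 mm across its flats, 10 mm thick, 10 g; origin at the centre of its underside. At the start in the jar. May be absent (None).
- choc4: six-sided chocolate, 15 mm across its flats, 10 mm thick, 10 g; origin at the centre of its underside. At the start in the jar. May be absent (None).
- choc5: six-sided chocolate, 15 mm across its flats, 10 mm thick, 10 g; origin at the centre of its underside. At the start in the jar. May be absent (None).
- stray1: six-sided chocolate as above, at the start lying flat on the counter. May be absent (None).
- stray2: six-sided chocolate as above, at the start lying flat on the counter. May be absent (None).
- stray3: six-sided chocolate as above, at the start lying flat on the counter. May be absent (None).
- tamper: steel coffee tamper, 56 mm across, 84 mm tall, standing; to be left alone; origin at the centre of its underside
- portafilter: portafilter: steel basket 68 mm across with a black handle to its -x, 190 mm long in all; to be left alone; origin at the centre of its underside
- cup1: white espresso cup, 64 mm across, 58 mm tall, ear to its +y; to be left alone; origin at the centre of its underside
- cup2: a second white espresso cup like cup1; to be left alone; origin at the centre of its underside
- syrup: amber syrup bottle, 60 mm across, 150 mm tall; to be left alone; origin at the centre of its underside
Mind the look-alikes: they are no part of the job. Leave any purple look-alike of the pail alone.

How it is judged:
On the way, in this order (a step that is already met when the one before it is completed fails the run):
1. pail standing on the counter with the chute's lip over its mouth, the dial at its largest opening, the jar still upright (horizontal distance between chute_lip and pail below 0.036 m and height (world z) of pail below 0.008 m and angle between pail's own z axis and vertical below 0.1 rad and value of joint dial above 2.75 rad and value of joint jar below 0.3 rad), for 0.2 s.
2. the jar tipped far over by its crank (value of joint jar above 1.9 rad), for 0.1 s.
3. every chocolate of the jar in the pail (z of choc1 in the frame of pail between -0.005 and 0.05 m and horizontal distance between each of choc1, choc2, choc3, choc4, choc5 and pail below 0.042 m and z of choc2 in the frame of pail between -0.005 and 0.05 m and z of choc3 in the frame of pail between -0.005 and 0.05 m and z of choc4 in the frame of pail between -0.005 and 0.05 m and z of choc5 in the frame of pail between -0.005 and 0.05 m), for 0.2 s.
At the end, for the whole second after the job is handed in: every chocolate, from the jar and from the counter, lies in the pail; the pail stands upright and at rest on the tray, its centre within 45 mm of the tray's; the jar is upright (within 0.15 rad) and the dial closed (below 0.25 rad) (all of step 3 and z of stray1 in the frame of pail between -0.005 and 0.05 m and horizontal distance between each of stray1, stray2, stray3 and pail below 0.042 m and z of stray2 in the frame of pail between -0.005 and 0.05 m and z of stray3 in the frame of pail between -0.005 and 0.05 m and horizontal distance between pail and tray_top below 0.045 m and z of pail in the frame of tray_top between -0.004 and 0.008 m and angle between pail's own z axis and vertical below 0.1 rad and linear speed of pail below 0.02 m/s and value of joint jar below 0.15 rad and value of joint dial below 0.25 rad); the robot touches nothing.
It fails at once if the jar is tipped (over 0.5 rad) while the dial is not at its largest opening (value of joint jar above 0.5 rad and value of joint dial below 2.65 rad).
It fails at once if a bystander is moved more than 30 mm (distance of any of tamper, portafilter, cup1, cup2, syrup from where it was at the start of the episode above 0.03 m).
Of choc1, choc2, choc3, choc4, choc5 only 3 to 5 are there at a start; the rules pass over those that are not, and their reading is None.
Of stray1, stray2, stray3 only 1 to 3 are there at a start; the rules pass over those that are not, and their reading is None.
At some moment in a run one of stray1, stray2, stray3 may be knocked a few centimetres aside while the robot is not near it.
It also fails if it takes over 210 s, if anything falls off the work surface, if the arm or the gripper's body presses on something with over 40 N, if the wrist force passes 120 N, or if a joint passes its speed limit or range.

## Working session

There is one attempt and no reset: what is moved stays moved. The work goes in short steps, Python scripts to look and compute and a tool call to move; the robot and the scene stay as the last step left them, time stands still between calls to the robot, and variables do not carry over. Pictures are saved under pics/ and viewed, about 12 in all and at most 16, crops included, and the job is handed in when it is done.

Besides the shell and the picture viewer there is one more tool, called after "Call:" in YAML: its name, and indented under it one key for each argument. send_rows: Moves the arm, as the interface text tells. Shift numbers are shares of 150 mm and turn numbers shares of 180 degrees, none past 1 either way. Its arguments: {"type":"object","properties":{"deltas":{"type":"array","items":{"type":"array","items":{"type":"number"}}},"squeeze":{"type":"number"}},"required":["deltas"]}

```bash
ls; mkdir -p pics
cat > h.py <<'E'
import numpy as np, cv2, pickle
from scipy.spatial.transform import Rotation as R
from bench import r
def snap(name,fn):
    f=r.grab_frame(name); pickle.dump(f,open(f'pics/{fn}.pkl','wb'))
    cv2.imwrite(f'pics/{fn}.png',f['pixels'][...,::-1]); return f
def load(fn): return pickle.load(open(f'pics/{fn}.pkl','rb'))
def ray(f,u,v,fish=False):
    K=np.array(f['camera_matrix']); Rm=R.from_rotvec(np.ravel(f['rvec'])).as_matrix(); t=np.ravel(f['tvec'])
    x=(u-K[0,2])/K[0,0]; y=(v-K[1,2])/K[1,1]
    if fish:
        th=np.hypot(x,y); s=np.sin(th)/max(th,1e-9); d=np.array([x*s,y*s,np.cos(th)])
    else: d=np.array([x,y,1.])
    return -Rm.T@t, Rm.T@(d/np.linalg.norm(d))
def onz(f,u,v,z,fish=False):
    o,d=ray(f,u,v,fish); return o+d*(z-o[2])/d[2]
def tri(*rays):
    A=0;b=0
    for o,d in rays:
        P=np.eye(3)-np.outer(d,d); A=A+P; b=b+P@o
    p=np.linalg.solve(A,b); return p,[np.linalg.norm((np.eye(3)-np.outer(d,d))@(p-o)) for o,d in rays]
def proj(f,p,fish=False):
    K=np.array(f['camera_matrix']); c=R.from_rotvec(np.ravel(f['rvec'])).as_matrix()@np.array(p)+np.ravel(f['tvec'])
    if fish:
        rr=np.hypot(c[0],c[1]); th=np.arctan2(rr,c[2]); c=np.array([c[0]/rr*th,c[1]/rr*th,1])
    return K[0,0]*c[0]/c[2]+K[0,2],K[1,1]*c[1]/c[2]+K[1,2]
E
python3 - <<'E'
from h import *
o=r.get_obs(); print({k:np.round(v,3) for k,v in o.items()})
a=snap('scene','s0');b=snap('side','d0');c=snap('wrist','w0')
for f in (a,b,c):
    o_,d=ray(f,256,192); print(o_,d,f['camera_matrix'][0])
E
```

```text
pics
{'clock': np.float64(0.0), 'joints': array([ 1.002,  0.478,  0.022,  1.556, -0.012,  1.109, -0.083]), 'qvel': array([ 0.   , -0.001,  0.   , -0.001,  0.001, -0.001,  0.001]), 'tau': array([ 0.0000e+00, -5.9647e+01,  1.6080e+00, -2.8121e+01,  1.3000e-02,
        9.0000e-03,  0.0000e+00]), 'tcp_pos': array([ 0.3  , -0.604,  0.241]), 'orientation': array([-3.057e+00, -7.170e-01,  1.000e-03]), 'contact_force': array([ 0.135, -0.519,  0.532]), 'moment': array([ 0.057, -0.01 , -0.028]), 'grip_width': np.float64(0.085)}
[1.20294888 0.05599654 1.16689353] [-0.52876574 -0.0546356  -0.84700752] [349.36521827   0.         256.92001178]
[-0.42773631  1.11729883  1.17946071] [ 0.55873331 -0.62828713 -0.54136159] [495.42527297   0.         250.88289548]
[ 0.36759927 -0.57104513  0.37219473] [-0.28051802 -0.13512636 -0.9502897 ] [297.31863964   0.         256.88186558]
```

```bash
python3 -c "
import cv2
for n in ('s0','d0'):
    i=cv2.imread(f'pics/{n}.png'); cv2.imwrite(f'pics/{n}b.png',cv2.resize(i,(800,600),interpolation=cv2.INTER_CUBIC))
"
```

```text
(no output)
```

View pics/s0b.png

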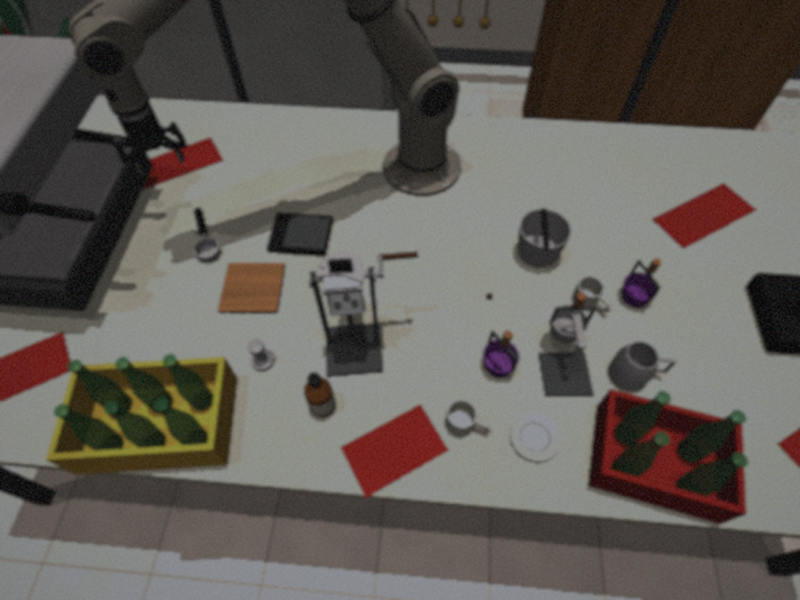

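View pics/d0b.png

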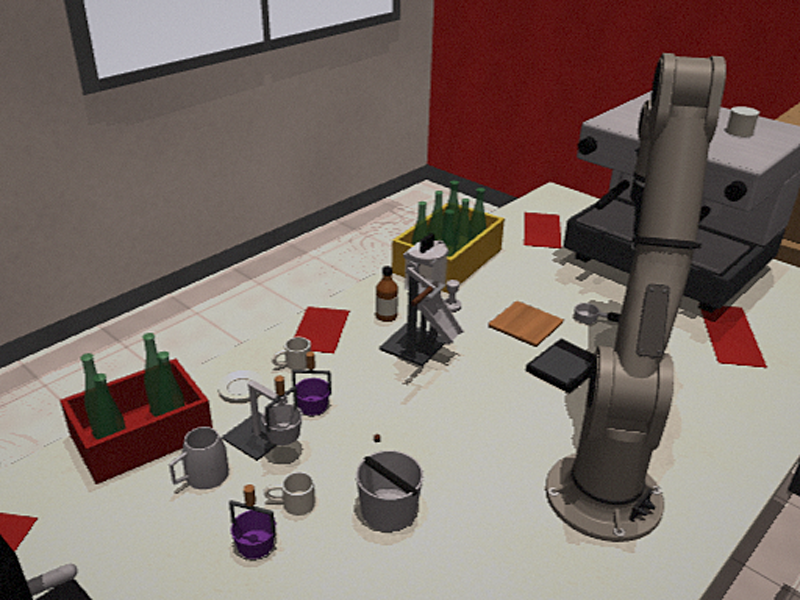

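Scene view: steel pail on its hook at (567,325) with orange knob (580,298). The purple look-alikes are at (500,355) and (640,285). Dispenser is at (345,310) with its crank to the right at (400,255), tray at (253,288), and one stray at (489,296). Side view: steel pail at (284,425), stray at (377,438). Next is one enlarged composite to confirm these and pick pixels.

Run:
```python
from h import *
a=cv2.imread('pics/s0.png');b=cv2.imread('pics/d0.png')
def cr(i,u,v,w,h): return cv2.resize(i[v:v+h,u:u+w],(400,300),interpolation=cv2.INTER_CUBIC)
# crops 100x75, 4x
im=np.vstack([np.hstack([cr(a,185,160,100,75),cr(b,225,145,100,75)]),np.hstack([cr(a,320,170,100,75),cr(b,140,225,100,75)])])
im=np.clip(im*1.3,0,255).astype(np.uint8)
cv2.imwrite('pics/c1.png',im)
# dark brown blobs
for n in ('s0','d0'):
    i=cv2.imread(f'pics/{n}.png'); f=load(n); hsv=cv2.cvtColor(i,cv2.COLOR_BGR2HSV)
    m=((hsv[...,2]<110)&(hsv[...,1]>80)&((hsv[...,0]<18)|(hsv[...,0]>170))).astype(np.uint8)
    k,l,s,c=cv2.connectedComponentsWithStats(m)
    for j in range(1,k):
        if 3<s[j,4]<80:
            print(n,c[j].round(1),s[j,4],onz(f,*c[j],0.01).round(3),hsv[l==j].mean(0).round())
```

```text
s0 [ 3.3 19.2] 16 [-0.57  -1.581  0.01 ] [ 39. 126.  46.]
s0 [477.4 133. ] 8 [0.096 0.917 0.01 ] [ 46. 196. 109.]
s0 [463.  134.2] 5 [0.108 0.853 0.01 ] [ 37. 199. 108.]
s0 [255.9 163.2] 37 [ 0.341 -0.032  0.01 ] [ 10. 113.  65.]
s0 [417.9 170.2] 20 [0.321 0.627 0.01 ] [ 13. 121.  65.]
s0 [180.  175.5] 6 [ 0.428 -0.332  0.01 ] [ 13. 117. 107.]
s0 [178.4 186. ] 11 [ 0.479 -0.327  0.01 ] [ 12. 115. 107.]
s0 [145.8 188. ] 6 [ 0.499 -0.454  0.01 ] [ 13. 145. 108.]
s0 [152.5 187.8] 4 [ 0.496 -0.428  0.01 ] [ 14. 148. 108.]
s0 [370.4 192.3] 42 [0.444 0.426 0.01 ] [ 12. 122.  65.]
s0 [162.7 198.6] 39 [ 0.541 -0.376  0.01 ] [ 12. 110.  93.]
s0 [509.8 196.5] 4 [0.418 0.959 0.01 ] [ 5. 98. 16.]
s0 [323.6 217.7] 22 [0.572 0.243 0.01 ] [ 34. 115.  62.]
s0 [ 40.3 222.9] 10 [ 0.684 -0.804  0.01 ] [  1. 173. 107.]
s0 [ 37.  228.2] 4 [ 0.706 -0.807  0.01 ] [ 45. 199. 109.]
s0 [ 29.5 231.6] 12 [ 0.721 -0.829  0.01 ] [  1. 197. 108.]
s0 [ 42.8 233.5] 17 [ 0.725 -0.777  0.01 ] [  7. 152.  98.]
s0 [ 35.5 240. ] 6 [ 0.752 -0.792  0.01 ] [  2. 152. 109.]
s0 [147.2 261.2] 4 [ 0.795 -0.369  0.01 ] [ 16. 151
[... 175 characters left out ...]
84.  97.]
d0 [269.2 189.2] 64 [ 0.753 -0.297  0.01 ] [ 12. 161.  61.]
d0 [450.2 195. ] 5 [ 0.157 -0.818  0.01 ] [  9. 183.   8.]
d0 [247. 203.] 45 [ 0.749 -0.151  0.01 ] [ 11. 207.  46.]
d0 [334.4 214.2] 73 [ 0.437 -0.342  0.01 ] [ 12. 188.  57.]
d0 [208. 225.] 5 [0.752 0.07  0.01 ] [  1. 223.  93.]
d0 [198.1 231.4] 41 [0.749 0.125 0.01 ] [ 12. 170.  59.]
d0 [473.5 233. ] 6 [-0.029 -0.618  0.01 ] [  2. 218.  96.]
d0 [484. 234.] 5 [-0.061 -0.641  0.01 ] [  1. 225.  97.]
d0 [179.1 247.9] 46 [0.725 0.241 0.01 ] [ 16. 180.  56.]
d0 [241.1 279.5] 11 [0.442 0.203 0.01 ] [  7. 206.  58.]
d0 [159.6 318.4] 55 [0.503 0.506 0.01 ] [ 12. 182.  56.]
d0 [  3.5 346.5] 4 [0.743 0.888 0.01 ] [ 46. 231.  58.]
```

View pics/c1.png

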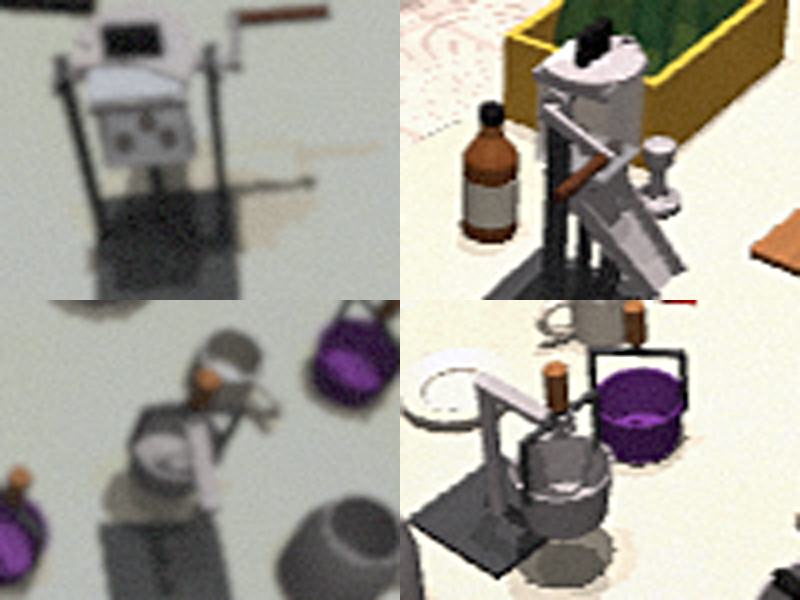

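Run:
```python
from h import *
a=load('s0');b=load('d0')
S1=lambda u,v:ray(a,185+u/4-.37,160+v/4-.37); D1=lambda u,v:ray(b,225+(u-400)/4-.37,145+v/4-.37)
S2=lambda u,v:ray(a,320+u/4-.37,170+(v-300)/4-.37); D2=lambda u,v:ray(b,140+(u-400)/4-.37,225+(v-300)/4-.37)
def T(n,*r_): p,e=tri(*r_); print(n,p.round(4),np.round(e,4))
T('crank in',S1(240,17),D1(562,193)); T('crank out',S1(327,12),D1(605,158)); T('crank mid',S1(283,14),D1(583,175))
T('dial',S1(132,40),D1(594,42))
T('knob',S2(206,386),D2(555,386)); T('knobtop',S2(208,375),D2(555,366))
T('posttopL',S1(67,60),D1(552,104)); 
T('hookposttop',S2(205,505),D2(489,378)); 
at=lambda ry,z: (ry[0]+ry[1]*(z-ry[0][2])/ry[1][2]).round(4)
print('stray',onz(a,312.9,189.3,.006),onz(b,241.1,279.5,.006))
print('dial z.325',at(S1(132,38),.325),at(D1(594,40),.325))
print('crank z.245',at(S1(240,17),.245),at(S1(327,12),.245))
print('crank z.245 side',at(D1(562,193),.245),at(D1(605,158),.245))
for u,v in [(329,372),(381,372),(326,327),(380,327)]: print('plate',onz(a,u/1.5625,v/1.5625,.01).round(4))
for u,v in [(230,263),(285,263),(281,311),(220,310)]: print('tray',onz(a,u/1.5625,v/1.5625,.012).round(4))
for u,v in [(523,302),(563,319),(542,343),(489,324)]: print('trayside',onz(b,u/1.5625,v/1.5625,.012).round(4))
for u,v in [(540,351),(582,351),(592,396),(545,396)]: print('hookbase',onz(a,u/1.5625,v/1.5625,.005).round(4))
for n,u,v in [('cup',598,300),('cup2',460,425),('tamp',262,362),('syrup',320,408),('pf',207,252),('purp1',500,368),('purp2',638,298),('pot',541,255),('mug',630,382)]: print(n,onz(a,u/1.5625,v/1.5625,.0).round(3))
```

```text
crank in [ 0.5268 -0.0343  0.2277] [0.0223 0.0223]
crank out [0.5039 0.0014 0.2642] [0.0257 0.0257]
crank mid [ 0.5154 -0.0168  0.2461] [0.0016 0.0016]
dial [ 0.5963 -0.1229  0.3075] [0.0004 0.0004]
knob [0.5566 0.3712 0.189 ] [0.0003 0.0003]
knobtop [0.5578 0.3683 0.2068] [0.0001 0.0001]
posttopL [ 0.6152 -0.1443  0.2525] [0.0436 0.0436]
hookposttop [0.6449 0.3723 0.148 ] [0.0016 0.0016]
stray [0.44670533 0.2032343  0.006     ] [0.44524281 0.20047386 0.006     ]
dial z.325 [ 0.6071 -0.1192  0.325 ] [ 0.5783 -0.1015  0.325 ]
crank z.245 [ 0.522  -0.0505  0.245 ] [0.5108 0.0203 0.245 ]
crank z.245 side [0.5102 0.0147 0.245 ] [ 0.521  -0.0554  0.245 ]
plate [ 0.6899 -0.1642  0.01  ]
plate [ 0.6796 -0.0446  0.01  ]
plate [ 0.573  -0.1906  0.01  ]
plate [ 0.5618 -0.06    0.01  ]
tray [ 0.4059 -0.4722  0.012 ]
tray [ 0.3938 -0.3285  0.012 ]
tray [ 0.5389 -0.3084  0.012 ]
tray [ 0.5489 -0.4595  0.012 ]
trayside [ 0.5253 -0.4705  0.012 ]
trayside [ 0.3988 -0.4764  0.012 ]
trayside [ 0.3774 -0.3434  0.012 ]
trayside [ 0.5278 -0.3169  0.012 ]
hookbase [0.5913 0.3239 0.005 ]
hookbase [0.5828 0.4226 0.005 ]
hookbase [0.695  0.4347 0.005 ]
hookbase [0.7041 0.3295 0.005 ]
cup [0.432 0.477 0.   ]
cup2 [ 0.786  0.141 -0.   ]
tamp [ 0.674 -0.328 -0.   ]
syrup [ 0.774 -0.172  0.   ]
pf [ 0.367 -0.549  0.   ]
purp1 [0.641 0.23  0.   ]
purp2 [0.418 0.578 0.   ]
pot [0.302 0.342 0.   ]
mug [0.651 0.526 0.   ]
```

Call:
send_rows:
  deltas:
    - [1,0,0,-0.3,0,0,-0.04]
    - [1,0,0,-0.6,0,0,-0.08]
    - [1,0,0,-1,0,0,-0.12]
    - [1,0,0,-1,0,0,-0.2]
    - [1,0,0,-1,0,0,-0.28]
    - [1,0,0,-1,0,0,-0.353]
    - [1,0,0,-1,0,0,-0.353]
    - [1,0,0,-1,0,0,-0.353]

```text
clock: 0.82
tcp_pos: [0.3001, -0.6045, 0.3921]
orientation: [-2.333, -2.103, -0.0]
contact_force: [0.3, 0.2, 0.2]
grip_width: 0.0853
```

Call:
send_rows:
  deltas:
    - [1,0.25,0.1,-0.1,0,0,0]
    - [1,0.5,0.3,-0.2,0,0,0]
    - [1,0.75,0.5,-0.33,0,0,0]
    - [1,1,0.67,-0.4,0,0,0]
    - [1,1,0.67,-0.4,0,0,0]

```text
clock: 1.23
tcp_pos: [0.4202, -0.4624, 0.4539]
orientation: [2.334, 2.101, 0.004]
contact_force: [1.2, 0.3, 0.3]
grip_width: 0.0851
```

Call:
send_rows:
  deltas:
    - [1,0.25,0.2,0,0,0,0]
    - [1,0.5,0.4,0,0,0,0]
    - [1,0.75,0.5,0,0,0,0]
    - [1,1,0.67,0,0,0,0]
    - [1,1,0.67,0,0,0,0]

```text
clock: 1.65
tcp_pos: [0.5368, -0.3212, 0.4521]
orientation: [-2.329, -2.106, -0.006]
contact_force: [-0.7, 0.3, -0.3]
grip_width: 0.0855
```

Call:
send_rows:
  deltas:
    - [1,0.25,0.2,0,0,0,0]
    - [1,0.5,0.4,0,0,0,0]
    - [1,0.75,0.5,0,0,0,0]
    - [1,1,0.5,0,0,0,0]
    - [1,1,0.5,0,0,0,0]
    - [1,1,0.5,0,0,0,0]
    - [1,1,0.5,0,0,0,0]

```text
clock: 2.23
tcp_pos: [0.6239, -0.1873, 0.452]
orientation: [-2.339, -2.097, 0.001]
contact_force: [0.0, -0.3, -0.4]
grip_width: 0.0854
```

Run:
```python
from h import *
o=r.get_obs(); print(o['clock'],o['tcp_pos'].round(3),o['joints'].round(2)); M=R.from_rotvec(o['orientation']).as_matrix(); print(M.round(3))
f=snap('wrist','w1'); print(ray(f,256,192,True))
i=cv2.imread('pics/w1.png'); cv2.imwrite('pics/w1b.png',cv2.resize(i,(800,600),interpolation=cv2.INTER_CUBIC))
```

```text
2.2333 [ 0.624 -0.187  0.452] [ 0.45  0.36 -0.37  1.28  0.13  1.52 -0.01]
[[ 0.109  0.994 -0.001]
 [ 0.994 -0.109 -0.   ]
 [-0.    -0.001 -1.   ]]
(array([ 0.63139671, -0.11203795,  0.58279482]), array([-0.03740623, -0.3102785 , -0.94990948]))
```

View pics/w1b.png

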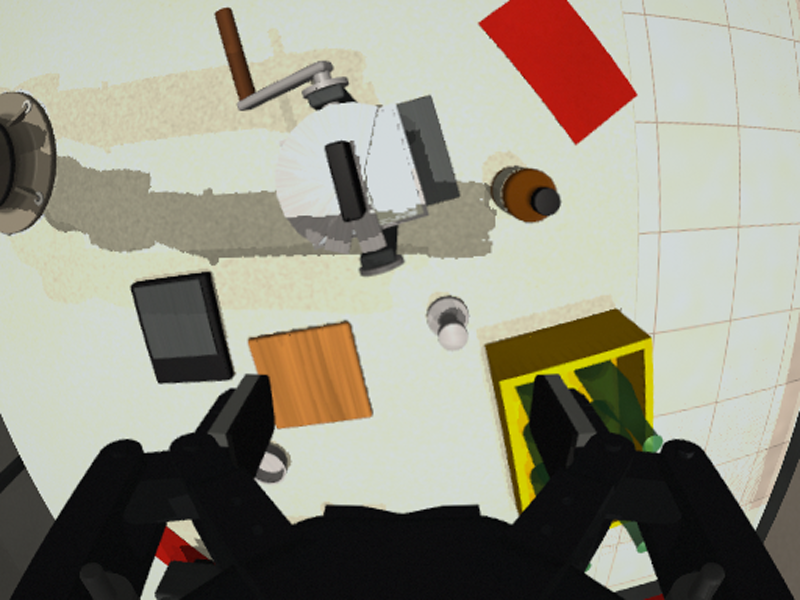

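Wrist view 1: dial bar centre at about (346,181), crank grip from (223,12) to (246,100), tray corners (249,338), (349,322), (372,413), (278,428). The dial bar and crank are clear.

Run:
```python
from h import *
f=load('w1'); a=load('s0')
P=lambda u,v,z:onz(f,(u+.5)/1.5625-.5,(v+.5)/1.5625-.5,z,True)
q=lambda *x:print(x[0],*[np.round(y[:2],4) for y in x[1:]])
q('bar top ends',P(340,146,.325),P(354,218,.325)); q('bar mid .32',P(346,181,.32))
c0,c1=P(247,101,.245),P(223,12,.245); q('crank',c0,c1,(c0+c1)/2); d=c1-c0; print('yaw',np.arctan2(-d[0],d[1]),np.linalg.norm(d))
T=[P(*p,.012) for p in [(249,338),(349,322),(372,413),(278,428)]]; q('tray',*T,np.mean(T,0))
e=T[1]-T[0];print('tray yaw',np.arctan2(e[1],e[0]),np.linalg.norm(e))
# disc left/right/ top extents at z .293
q('disc',P(277,180,.295),P(343,103,.295),P(385,245,.295))
S=lambda u,v,z:onz(a,185+u/4-.37,160+v/4-.37,z); q('posts',S(67,60,.285),S(211,48,.285))
q('window plate?',P(398,105,.28),P(432,97,.28),P(458,192,.28),P(423,206,.28))
```

```text
bar top ends [ 0.5982 -0.1042] [ 0.6008 -0.1453]
bar mid .32 [ 0.5984 -0.1243]
crank [ 0.5228 -0.0568] [0.5104 0.0185] [ 0.5166 -0.0191]
yaw 0.1625205318087459 0.07627908067918511
tray [ 0.3947 -0.3305] [ 0.5383 -0.3211] [ 0.5496 -0.4637] [ 0.4039 -0.4795] [ 0.4716 -0.3987]
tray yaw 0.06507706088111365 0.14387945790573892
disc [ 0.5518 -0.1186] [ 0.5993 -0.0768] [ 0.6145 -0.1685]
posts [ 0.6038 -0.1743] [ 0.5831 -0.0651]
window plate? [ 0.6324 -0.0808] [ 0.6546 -0.0778] [ 0.6651 -0.1413] [ 0.6414 -0.1482]
```

Call:
send_rows:
  deltas:
    - [1,0.2,-0.1,0,0,0,-0.03]
    - [1,0.402,-0.215,0,0,0,-0.06]
    - [1,0.402,-0.215,0.1,0,0,-0.0875]
    - [1,0.402,-0.215,0.3,0,0,-0.0875]
    - [1,0.402,-0.215,0.5,0,0,-0.0875]
    - [1,0.402,-0.215,0.7,0,0,-0.0875]
    - [1,0.402,-0.215,0.85,0,0,-0.0875]
    - [1,0.402,-0.215,0.94,0,0,-0.0875]
    - [1,0.402,-0.215,0.94,0,0,-0.0875]
  squeeze: 30

```text
clock: 3.03
tcp_pos: [0.5961, -0.1266, 0.3076]
orientation: [-2.032, -2.39, 0.006]
contact_force: [-0.4, 0.6, -0.6]
grip_width: 0.0851
```

Run:
```python
from h import *
o=r.get_obs(); print(o['clock'],o['tcp_pos'].round(4),o['joints'].round(2),o['contact_force'].round(1)); M=R.from_rotvec(o['orientation']).as_matrix(); print(M.round(3))
f=snap('wrist','w2')
i=cv2.imread('pics/w2.png'); cv2.imwrite('pics/w2b.png',cv2.resize(i,(640,480)))
```

```text
3.0333 [ 0.5961 -0.1266  0.3076] [ 0.44  0.36 -0.44  1.61  0.16  1.22  0.13] [-0.4  0.6 -0.6]
[[-0.161  0.987 -0.006]
 [ 0.987  0.161  0.   ]
 [ 0.001 -0.006 -1.   ]]
```

View pics/w2b.png

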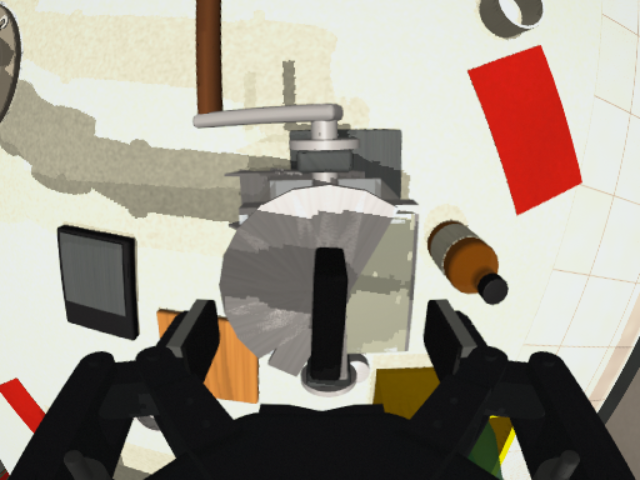

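Jaws straddle the bar squarely (bar at x=329, fingers at 205 and 440). I'll close and turn in stages.

Call:
send_rows:
  deltas:
    - [1,0.01,0,-0.02,0,0,0]
    - [0,0.01,0,-0.02,0,0,0]
    - [0,0.01,0,-0.02,0,0,0]
    - [0,0.01,0,-0.02,0,0,0]
    - [0,0.01,0,-0.02,0,0,0]
    - [0,0.01,0,-0.02,0,0,0]
    - [0,0.01,0,-0.02,0,0,0]
    - [0,0.01,0,-0.02,0,0,0]
    - [0,0.01,0,-0.02,0,0,0]
    - [0,0.01,0,-0.02,0,0,0]
    - [0,0.01,0,-0.02,0,0,0]

```text
clock: 4.0
tcp_pos: [0.598, -0.1228, 0.3145]
orientation: [-2.031, -2.397, 0.001]
contact_force: [-2.8, -0.1, 3.2]
grip_width: 0.0117
```

Call:
send_rows:
  deltas:
    - [0,0,0,0,0,0,0.03]
    - [0,0,0,0,0,0,0.06]
    - [0,0,0,0,0,0,0.1]
    - [0,0,0,0,0,0,0.13]
    - [0,0,0,0,0,0,0.17]
    - [0,0,0,0,0,0,0.2]
    - [0,0,0,0,0,0,0.24]
    - [0,0,0,0,0,0,0.27]
    - [0,0,0,0,0,0,0.3]
    - [0,0,0,0,0,0,0.34]
    - [0,0,0,0,0,0,0.37]
    - [0,0,0,0,0,0,0.41]
    - [0,0,0,0,0,0,0.44]
    - [0,0,0,0,0,0,0.47]
    - [0,0,0,0,0,0,0.5]
    - [0,0,0,0,0,0,0.5]
    - [0,0,0,0,0,0,0.5]

```text
clock: 5.42
tcp_pos: [0.5983, -0.123, 0.3145]
orientation: [3.13, 0.263, 0.001]
contact_force: [-2.8, -1.9, 3.0]
grip_width: 0.0113
```

```bash
cat > st.py <<'E'
from h import *
o=r.get_obs(); print(round(o['clock'],2),o['tcp_pos'].round(4),o['joints'].round(2),o['contact_force'].round(1),o['moment'].round(2),o['grip_width'].round(4)); M=R.from_rotvec(o['orientation']).as_matrix(); print('psi',np.degrees(np.arctan2(M[1,0],M[0,0])).round(2),M[:,2].round(3))
E
python3 st.py
```

```text
Traceback (most recent call last):
  File "st.py", line 2, in <module>
    o=r.get_obs(); print(round(o['clock'],2),o['tcp_pos'].round(4),o['joints'].round(2),o['contact_force'].round(1),o['moment'].round(2),o['grip_width'].round(4)); M=R.from_rotvec(o['orientation']).as_matrix(); print('psi',np.degrees(np.arctan2(M[1,0],M[0,0])).round(2),M[:,2].round(3))
                                                                                                                                         ^^^^^^^^^^^^^^^^^^^^^
AttributeError: 'float' object has no attribute 'round'
```

```bash
sed -i "s/o\['grip_width'\].round(4)/round(float(o['grip_width']),4)/" st.py; python3 st.py
```

```text
5.42 [ 0.5983 -0.123   0.3145] [ 0.24  0.32 -0.18  1.62  0.06  1.21 -1.36] [-2.8 -1.9  3. ] [-0.34  0.39 -0.06] 0.0113
psi 9.59 [ 0.    -0.001 -1.   ]
```

Call:
send_rows:
  deltas:
    - [0,0,0,0,0,0,0.03]
    - [0,0,0,0,0,0,0.06]
    - [0,0,0,0,0,0,0.1]
    - [0,0,0,0,0,0,0.13]
    - [0,0,0,0,0,0,0.17]
    - [0,0,0,0,0,0,0.2]
    - [0,0,0,0,0,0,0.24]
    - [0,0,0,0,0,0,0.27]
    - [0,0,0,0,0,0,0.3]
    - [0,0,0,0,0,0,0.34]
    - [0,0,0,0,0,0,0.37]
    - [0,0,0,0,0,0,0.41]
    - [0,0,0,0,0,0,0.448]
    - [0,0,0,0,0,0,0.448]
    - [0,0,0,0,0,0,0.448]
    - [0,0,0,0,0,0,0.448]

```text
clock: 6.75
tcp_pos: [0.5981, -0.1234, 0.3145]
orientation: [2.558, -1.823, 0.001]
contact_force: [-2.3, -2.9, 4.7]
grip_width: 0.0112
```

```bash
python3 st.py
```

```text
6.75 [ 0.5981 -0.1234  0.3145] [ 0.06  0.31  0.05  1.63 -0.02  1.2  -2.69] [-2.3 -2.9  4.7] [-0.67  0.64  0.01] 0.0112
psi -70.96 [ 0.    -0.001 -1.   ]
```

Call:
send_rows:
  deltas:
    - [0.5,0,0,0,0,0,0]
    - [0.8,0,0,0,0,0,0]
    - [1,0,0,0,0,0,0]
    - [1,0,0,0,0,0,0]
    - [1,0,0,0,0,0,0]
    - [1,0,0,-0.2,0,0,0]
    - [1,0,0,-0.4,0,0,0]
    - [1,0,0,-0.6,0,0,0]
    - [1,0,0,-0.85,0,0,0]
    - [1,0,0,-0.85,0,0,0]

```text
clock: 7.58
tcp_pos: [0.6005, -0.1229, 0.4499]
orientation: [-2.55, 1.824, -0.017]
contact_force: [-0.4, 0.5, 1.6]
grip_width: 0.0855
```

Call:
send_rows:
  deltas:
    - [1,-0.03,0,0,0,0,-0.03]
    - [1,-0.1,0,0,0,0,-0.07]
    - [1,-0.2,0,0,0,0,-0.11]
    - [1,-0.3,0,0,0,0,-0.15]
    - [1,-0.4,0,0,0,0,-0.19]
    - [1,-0.5,0,0,0,0,-0.22]
    - [1,-0.6,0,0,0,0,-0.26]
    - [1,-0.7,0,0,0,0,-0.3]
    - [1,-0.8,0,0,0,0,-0.34]
    - [1,-0.927,0.03,0,0,0,-0.38]
    - [1,-0.927,0.03,0,0,0,-0.42]
    - [1,-0.927,0.03,0,0,0,-0.46]
    - [1,-0.927,0.03,0,0,0,-0.49]
    - [1,-0.927,0.03,0,0,0,-0.53]
    - [1,-0.927,0.03,0,0,0,-0.57]
    - [1,-0.927,0.03,0,0,0,-0.61]
    - [1,-0.927,0.03,0,0,0,-0.65]
    - [1,-0.927,0.03,0,0,0,-0.69]
    - [1,-0.927,0.03,0,0,0,-0.72]
    - [1,-0.927,0.03,0,0,0,-0.72]

```text
clock: 9.25
tcp_pos: [0.5491, 0.0076, 0.4416]
orientation: [-2.739, -1.538, -0.0]
contact_force: [0.3, 0.0, -0.9]
grip_width: 0.0858
```

Call:
send_rows:
  deltas:
    - [1,0,0,0,0,0,-0.04]
    - [1,0,0,0,0,0,-0.08]
    - [1,0,0,0,0,0,-0.12]
    - [1,0,0,0,0,0,-0.16]
    - [1,0,0,0,0,0,-0.174]
    - [1,0,0,0,0,0,-0.174]
    - [1,0,0,0,0,0,-0.174]

```text
clock: 9.83
tcp_pos: [0.5491, 0.0076, 0.4418]
orientation: [-2.231, -2.212, -0.0]
contact_force: [-0.1, 0.0, 0.7]
grip_width: 0.0852
```

```bash
python3 st.py
```

```text
9.83 [0.5491 0.0076 0.4418] [ 0.13  0.16 -0.3   1.55  0.05  1.44 -0.18] [-0.1  0.   0.7] [0.02 0.02 0.03] 0.0852
psi 89.51 [ 0.  0. -1.]
```

Call:
send_rows:
  deltas:
    - [1,0.25,0,0,0,0,0]
    - [1,0.5,0,0,0,0,0]
    - [1,0.75,0,0,0,0,0]
    - [1,1,0,0,0,0,0]
    - [1,1,0,0,0,0,0]

```text
clock: 10.25
tcp_pos: [0.5478, 0.1669, 0.4416]
orientation: [-2.214, -2.223, -0.004]
contact_force: [-1.0, 1.0, -0.3]
grip_width: 0.0855
```

Call:
send_rows:
  deltas:
    - [1,0.25,0,0.1,0,0,0]
    - [1,0.5,0,0.2,0,0,0]
    - [1,0.75,0,0.3,0,0,0]
    - [1,1,0,0.4,0,0,0]
    - [1,1,0,0.4,0,0,0]
    - [1,1,0,0.4,0,0,0]
    - [1,1,0,0.4,0,0,0]

```text
clock: 10.83
tcp_pos: [0.5508, 0.3071, 0.3816]
orientation: [2.228, 2.214, -0.001]
contact_force: [-0.2, -0.1, -0.4]
grip_width: 0.0852
```

```bash
python3 st.py
python3 - <<'E'
from h import *
f=snap('wrist','w3')
i=cv2.imread('pics/w3.png'); cv2.imwrite('pics/w3b.png',cv2.resize(i,(800,600),interpolation=cv2.INTER_CUBIC))
E
```

```text
10.83 [0.5508 0.3071 0.3816] [-0.28  0.35 -0.45  1.46  0.15  1.37 -0.74] [-0.2 -0.1 -0.4] [-0.07 -0.04  0.05] 0.0852
psi 89.62 [-0.    -0.001 -1.   ]
```

View pics/w3b.png

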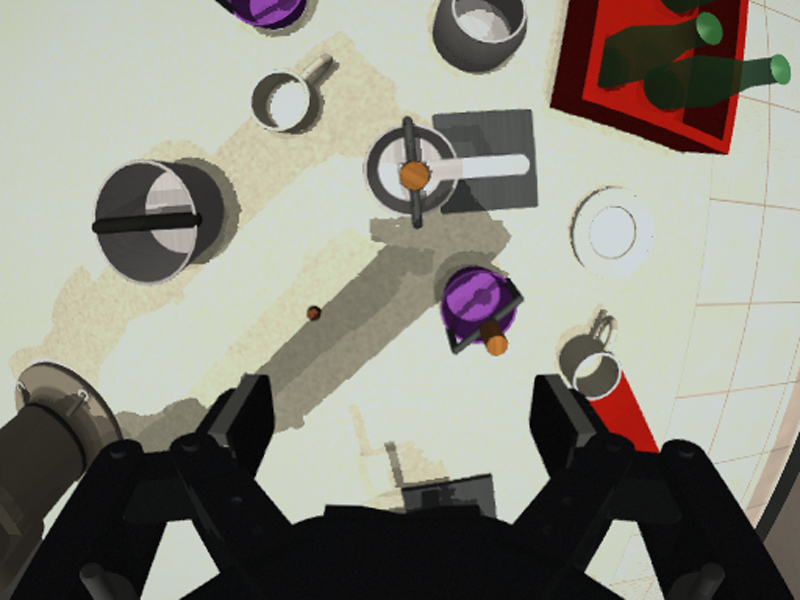

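Wrist view: the steel pail's knob is at (414,176), its bail runs (407,122) to (417,222), and the hook arm goes right to (522,164). It is steel, not the purple one at (480,300). Stray at (313,312).

Run:
```python
from h import *
f=load('w3')
P=lambda u,v,z:onz(f,(u+.5)/1.5625-.5,(v+.5)/1.5625-.5,z,True)
print('knob',P(414,176,.206).round(4)); a,b=P(407,122,.151),P(417,222,.151); print('bail',a.round(4),b.round(4),((a+b)/2).round(4),np.arctan2(-(a-b)[0],(a-b)[1]))
h=P(525,164,.151);print('post',h.round(4)); print('stray',P(313,312,.01).round(4))
```

```text
knob [0.5585 0.3674 0.206 ]
bail [0.5549 0.4066 0.151 ] [0.5622 0.3284 0.151 ] [0.5585 0.3675 0.151 ] 0.09353580061712324
post [0.6474 0.3756 0.151 ]
stray [0.4462 0.2039 0.01  ]
```

Call:
send_rows:
  deltas:
    - [1,0.2,0.03,0,0,0,0]
    - [1,0.403,0.051,0,0,0,0]
    - [1,0.403,0.051,0.2,0,0,0]
    - [1,0.403,0.051,0.4,0,0,0]
    - [1,0.403,0.051,0.6,0,0,0]
    - [1,0.403,0.051,0.8,0,0,0]
    - [1,0.403,0.051,0.8,0,0,0]

```text
clock: 11.47
tcp_pos: [0.5574, 0.3637, 0.256]
orientation: [-2.231, -2.212, 0.015]
contact_force: [-0.9, -0.5, -1.1]
grip_width: 0.0855
```

```bash
python3 st.py
```

```text
11.47 [0.5574 0.3637 0.256 ] [-0.36  0.49 -0.45  1.53  0.22  1.18 -0.86] [-0.9 -0.5 -1.1] [-0.13  0.02 -0.01] 0.0855
psi 89.53 [-0.007 -0.007 -1.   ]
```

Call:
send_rows:
  deltas:
    - [1,0,0,0,0,0,0]
    - [1,0,0,0.12,0,0,0]
    - [1,0,0,0.25,0,0,0]
    - [1,0,0,0.4,0,0,0]
    - [1,0,0,0.53,0,0,0]
    - [1,0,0,0.53,0,0,0]
    - [1,0,0,0.53,0,0,0]
    - [0,0,0,0.53,0,0,0]
    - [0,0,0,0.53,0,0,0]
    - [0,0,0,0.53,0,0,0]
    - [0,0,0,0.53,0,0,0]
    - [0,0,0,0.53,0,0,0]
    - [0,0,0,0.53,0,0,0]
    - [0,0,0,0.53,0,0,0]
    - [0,0,0,0.53,0,0,0]
  squeeze: 60

```text
clock: 12.72
tcp_pos: [0.5589, 0.3681, 0.183]
orientation: [2.227, 2.216, 0.001]
contact_force: [-0.5, -0.2, 5.1]
grip_width: 0.0188
```

```bash
python3 st.py
```

```text
12.72 [0.5589 0.3681 0.183 ] [-0.37  0.56 -0.43  1.6   0.26  1.04 -0.89] [-0.5 -0.2  5.1] [-0.17  0.03  0.01] 0.0188
psi 89.71 [ 0.001  0.    -1.   ]
```

Gripped (19 mm). Lift 22 mm, draw toward -x, then raise.

Call:
send_rows:
  deltas:
    - [0,0,0,-0.05,0,0,0]
    - [0,0,0,-0.1,0,0,0]
    - [0,0,0,-0.15,0,0,0]
    - [0,0,0,-0.15,0,0,0]
    - [0,0,0,-0.15,0,0,0]
    - [0,-0.01,-0.1,-0.15,0,0,0]
    - [0,-0.02,-0.22,-0.15,0,0,0]
    - [0,-0.03,-0.35,-0.15,0,0,0]
    - [0,-0.045,-0.5,-0.15,0,0,0]
    - [0,-0.06,-0.65,-0.15,0,0,0]
    - [0,-0.073,-0.78,-0.15,0,0,0]
    - [0,-0.073,-0.78,-0.25,0,0,0]
    - [0,-0.073,-0.78,-0.4,0,0,0]
    - [0,-0.073,-0.78,-0.55,0,0,0]
    - [0,-0.073,-0.78,-0.55,0,0,0]

```text
clock: 13.97
tcp_pos: [0.4427, 0.3593, 0.2691]
orientation: [2.226, 2.216, 0.011]
contact_force: [0.0, 1.3, -1.9]
grip_width: 0.0185
```

Call:
send_rows:
  deltas:
    - [0,-0.15,0,0,0,0,0]
    - [0,-0.35,0,0,0,0,0]
    - [0,-0.55,0,0,0,0,0]
    - [0,-0.75,0,0,0,0,0]
    - [0,-1,0,0,0,0,0]
    - [0,-1,0,0,0,0,0]

```text
clock: 14.47
tcp_pos: [0.4408, 0.1993, 0.2634]
orientation: [2.234, 2.205, -0.009]
contact_force: [-0.0, -1.0, -2.1]
grip_width: 0.0186
```

Call:
send_rows:
  deltas:
    - [0,-0.15,0,0,0,0,0]
    - [0,-0.35,0,0,0,0,0]
    - [0,-0.55,0,0,0,0,0]
    - [0,-0.75,0,0,0,0,0]
    - [0,-1,0,0,0,0,0]
    - [0,-1,0,0,0,0,0]
    - [0,-1,0,0,0,0,0]

```text
clock: 15.05
tcp_pos: [0.4396, 0.0553, 0.2642]
orientation: [-2.232, -2.211, 0.002]
contact_force: [-0.8, 1.0, -1.5]
grip_width: 0.0185
```

```bash
python3 st.py
python3 - <<'E'
from h import *
f=snap('side','d1'); snap('scene','s1')
b=load('d0'); print('lip corner',onz(b,225+285/4,145+268/4,.065))
i=f['pixels'][...,::-1][110:290,150:390]; cv2.imwrite('pics/d1b.png',cv2.resize(i,(800,600),interpolation=cv2.INTER_CUBIC))
E
```

```text
15.05 [0.4396 0.0553 0.2642] [ 0.06  0.09 -0.34  2.04  0.04  1.03 -0.31] [-0.8  1.  -1.5] [ 0.08  0.02 -0.02] 0.0185
psi 89.44 [-0.001 -0.001 -1.   ]
lip corner [ 0.51203848 -0.17996566  0.065     ]
```

View pics/d1b.png

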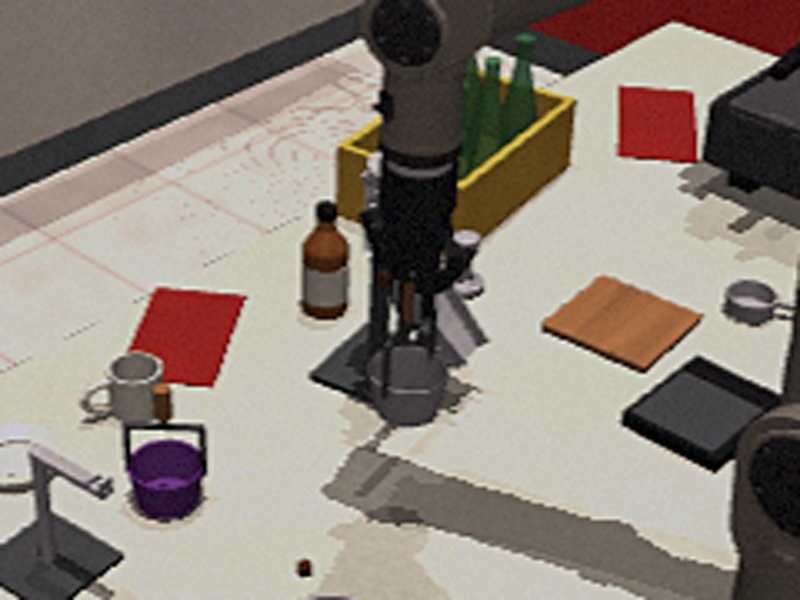

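Run:
```python
from h import *
out=[]
for n,(u0,v0) in {'d0':(255,165),'s0':(195,160)}.items():
    f=load(n); i=cv2.imread(f'pics/{n}.png'); cr=cv2.resize(i[v0:v0+60,u0:u0+60],(480,480),interpolation=cv2.INTER_CUBIC)[:, :390]
    for col,org in [((0,0,255),(.5985,-.1225)),((0,200,0),(.5978,-.142))]:
        c,s=np.cos(.165),np.sin(.165)
        for x,y,z in [(-.088,.029,.065),(-.088,-.029,.065),(.09,.066,.01),(.09,-.066,.01),(-.04,.066,.01),(-.04,-.066,.01),(0,.057,.285),(0,-.057,.285)]:
            u,v=proj(f,[org[0]+c*x-s*y,org[1]+s*x+c*y,z]); cv2.circle(cr,(int((u-u0+.5)*8),int((v-v0+.5)*8)),4,col,1)
    out.append(cr)
cv2.imwrite('pics/ov.png',np.clip(np.hstack(out)*1.3,0,255).astype(np.uint8))
```

```text
(no output)
```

View pics/ov.png

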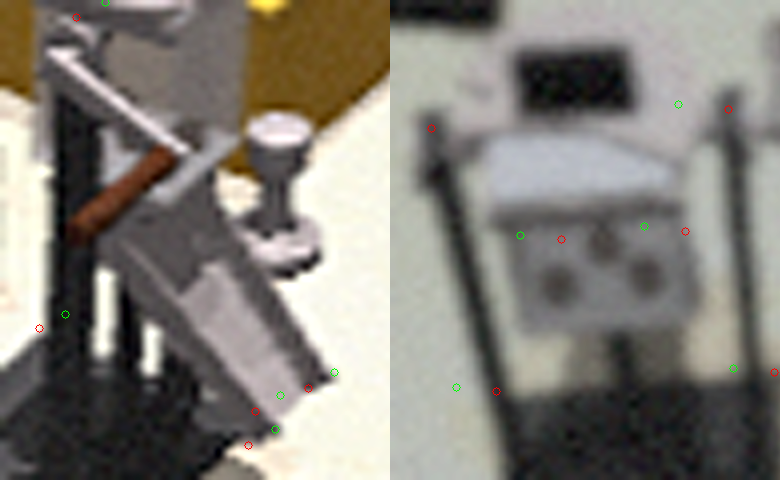

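Run:
```python
from h import *
f=load('d0')
for u,v in [(297,407),(278,430),(316,384)]: print(onz(f,255+u/8-.5,165+v/8-.5,.065).round(4))
f=load('w3') # base plate of dispenser at bottom of w3: corners
P=lambda u,v,z:onz(f,(u+.5)/1.5625-.5,(v+.5)/1.5625-.5,z,True)
print(P(402,488,.01).round(4),P(492,475,.01).round(4))
c,s=np.cos(.165),np.sin(.165)
for x in (-.04,.09): print(.5985+c*x-s*.066,-.1225+s*x+c*.066)
print('lip',.5985-c*.088,-.1225-s*.088)
```

```text
[ 0.5107 -0.1495  0.065 ]
[ 0.5052 -0.1283  0.065 ]
[ 0.5162 -0.1711  0.065 ]
[ 0.5476 -0.0596  0.01  ] [ 0.6732 -0.0404  0.01  ]
0.5482026119407745 -0.06396648178676029
0.6764369981357996 -0.042613678757997764
lip 0.5116951847295215 -0.13695420512716233
```

Call:
send_rows:
  deltas:
    - [0,-0.15,0,0,0,0,-0.01]
    - [0,-0.35,0,0,0,0,-0.023]
    - [0,-0.55,0,0,0,0,-0.023]
    - [0,-0.7,0,0,0,0,-0.023]
    - [0,-0.7,0,0,0,0,-0.023]
    - [0,-0.7,0,0,0,0,-0.023]

```text
clock: 15.65
tcp_pos: [0.4397, -0.0472, 0.2646]
orientation: [-2.146, -2.294, -0.0]
contact_force: [0.8, 0.0, -2.0]
grip_width: 0.0183
```

Call:
send_rows:
  deltas:
    - [0,-0.15,0,0,0,0,0]
    - [0,-0.35,-0.02,0,0,0,0]
    - [0,-0.55,-0.05,0.2,0,0,0]
    - [0,-0.66,-0.06,0.35,0,0,0]
    - [0,-0.66,-0.06,0.5,0,0,0]
    - [0,-0.66,-0.06,0.65,0,0,0]
    - [0,-0.66,-0.06,0.75,0,0,0]
    - [0,-0.66,-0.06,0.8,0,0,0]
    - [0,-0.66,-0.06,0.8,0,0,0]
    - [0,-0.66,-0.06,0.8,0,0,0]

```text
clock: 16.48
tcp_pos: [0.4379, -0.1457, 0.1451]
orientation: [-2.143, -2.297, -0.001]
contact_force: [0.2, -1.3, -1.2]
grip_width: 0.0186
```

```bash
python3 st.py
python3 - <<'E'
from h import *
f=snap('wrist','w4')
i=cv2.imread('pics/w4.png'); cv2.imwrite('pics/w4b.png',cv2.resize(i,(800,600),interpolation=cv2.INTER_CUBIC))
E
```

```text
16.48 [ 0.4379 -0.1457  0.1451] [ 0.32  0.27 -0.15  2.13  0.06  0.74  0.2 ] [ 0.2 -1.3 -1.2] [ 0.04 -0.01 -0.  ] 0.0186
psi 93.99 [ 0.  0. -1.]
```

View pics/w4b.png

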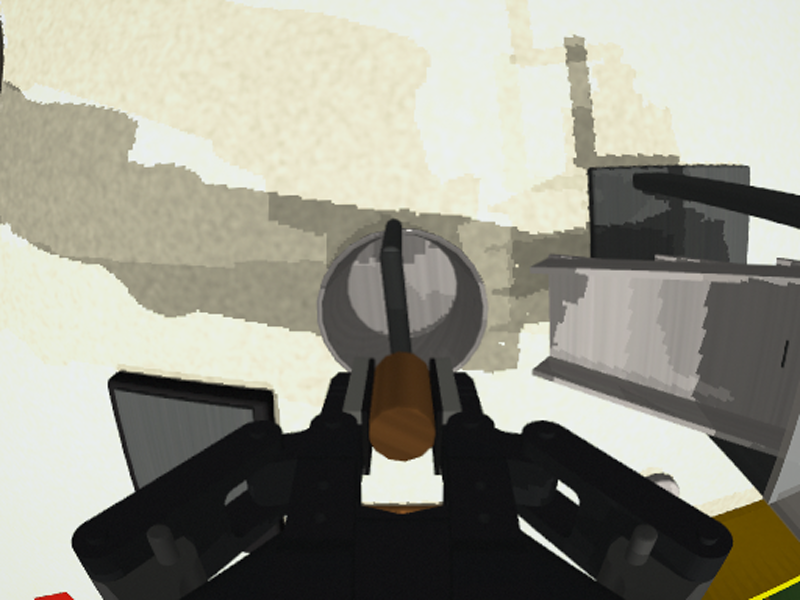

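Wrist view: the pail hangs level in front of the chute, and the lip edge runs from (551,272) to (549,360).

Run:
```python
from h import *
f=load('w4')
P=lambda u,v,z:onz(f,(u+.5)/1.5625-.5,(v+.5)/1.5625-.5,z,True)
a,b=P(551,271,.065),P(549,361,.065); print('lip',a.round(4),b.round(4),((a+b)/2).round(4),np.linalg.norm(a-b),np.arctan2(-(a-b)[0],(a-b)[1]))
rim=.1451-.128+.05
for u,v in [(318,305),(487,308)]: print(P(u,v,rim).round(4))
print(P(393,222,rim+.05).round(4))
```

```text
lip [ 0.5079 -0.1195  0.065 ] [ 0.5153 -0.1673  0.065 ] [ 0.5116 -0.1434  0.065 ] 0.04842081001957167 0.15512574970040005
[ 0.3966 -0.1437  0.0671]
[ 0.4777 -0.1397  0.0671]
[ 0.4305 -0.0941  0.1171]
```

Call:
send_rows:
  deltas:
    - [0,0,0,0.04,0,0,0]
    - [0,0,0,0.083,0,0,0]
    - [0,0,0,0.083,0,0,0]
    - [0,0,0,0.083,0,0,0]
    - [0,0,0.05,0.083,0,0,0]
    - [0,0,0.1,0.083,0,0,0]
    - [0,0,0.16,0.083,0,0,0]
    - [0,0,0.22,0.083,0,0,0]
    - [0,-0.01,0.28,0.083,0,0,0]
    - [0,-0.011,0.32,0.083,0,0,0]
    - [0,-0.011,0.353,0.083,0,0,0]
    - [0,-0.011,0.353,0.083,0,0,0]
    - [0,-0.011,0.353,0.083,0,0,0]
    - [0,-0.011,0.353,0.1,0,0,0]
    - [0,-0.011,0.353,0.11,0,0,0]
    - [0,-0.011,0.353,0.11,0,0,0]

```text
clock: 17.87
tcp_pos: [0.4898, -0.145, 0.1281]
orientation: [-2.145, -2.295, 0.0]
contact_force: [0.5, -0.6, -0.7]
grip_width: 0.0186
```

```bash
python3 st.py
```

```text
17.87 [ 0.4898 -0.145   0.1281] [ 0.28  0.36 -0.14  2.04  0.07  0.74  0.16] [ 0.5 -0.6 -0.7] [ 0.06 -0.07  0.06] 0.0186
psi 93.85 [-0. -0. -1.]
```

Call:
send_rows:
  deltas:
    - [0.3,0,0,0,0,0,0]
    - [0.5,0,0,0,0,0,0]
    - [0.5,0,0,0,0,0,0]
    - [0.5,0,0,0,0,0,0]
    - [0.5,0,0,-0.05,0,0,0]
    - [0.5,0,0,-0.15,0,0,0]
    - [0.5,0,-0.05,-0.3,0,0,0]
    - [0.5,0,-0.15,-0.5,0,0,0]
    - [0.6,0,-0.25,-0.7,0,0,0]
    - [0.8,0,-0.25,-0.9,0,0,0]
    - [1,0,-0.25,-1,0,0,0]
    - [1,0,-0.25,-1,0,0,0]

```text
clock: 18.87
tcp_pos: [0.4547, -0.1479, 0.2829]
orientation: [2.141, 2.29, 0.006]
contact_force: [0.2, 1.3, -0.1]
grip_width: 0.0844
```

Call:
send_rows:
  deltas:
    - [1,0.2,0,-0.1,0,0,-0.01]
    - [1,0.45,0,-0.2,0,0,-0.03]
    - [1,0.7,0,-0.2,0,0,-0.03]
    - [1,0.9,0.1,-0.2,0,0,-0.03]
    - [1,0.965,0.25,-0.2,0,0,-0.03]
    - [1,0.965,0.35,-0.2,0,0,-0.03]
    - [1,0.965,0.35,-0.2,0,0,-0.03]
    - [1,0.965,0.35,-0.2,0,0,-0.03]

```text
clock: 19.53
tcp_pos: [0.495, 0.0006, 0.3074]
orientation: [-2.033, -2.393, 0.002]
contact_force: [-0.7, -0.2, -0.4]
grip_width: 0.0854
```

```bash
python3 st.py
python3 - <<'E'
from h import *
f=snap('wrist','w5')
i=cv2.imread('pics/w5.png'); cv2.imwrite('pics/w5b.png',cv2.resize(i,(800,600),interpolation=cv2.INTER_CUBIC))
E
```

```text
19.53 [0.495  0.0006 0.3074] [ 0.14  0.14 -0.29  1.88  0.04  1.14 -0.01] [-0.7 -0.2 -0.4] [-0.03 -0.06 -0.01] 0.0854
psi 99.29 [-0.002  0.    -1.   ]
```

View pics/w5b.png

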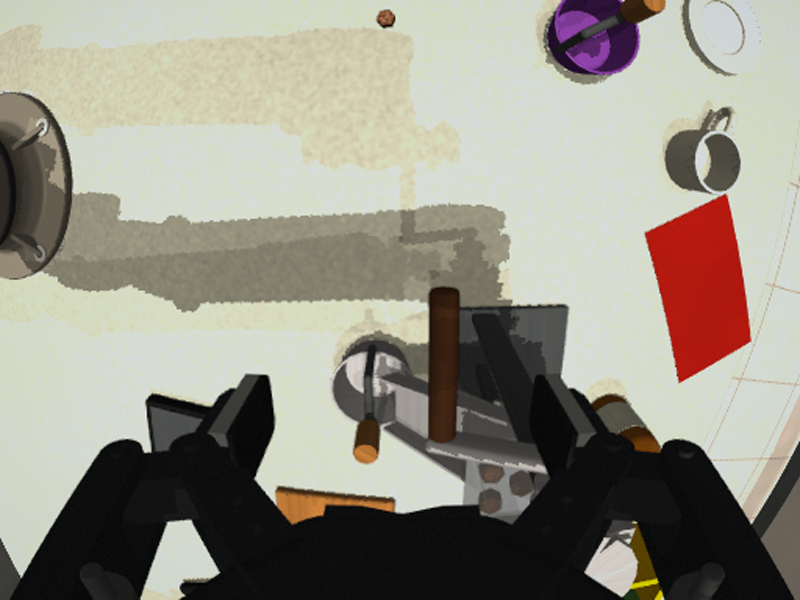

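Wrist view: the pail stands with the lip over its mouth, chute end near (385,395). The crank grip runs from (444,290) outer to (441,440) inner, and three chocolates are visible in the jar.

Run:
```python
from h import *
f=load('w5')
P=lambda u,v,z:onz(f,(u+.5)/1.5625-.5,(v+.5)/1.5625-.5,z,True)
for z in (.245,.252): a,b=P(444,291,z),P(441,440,z); print('crank',z,a.round(4),b.round(4),np.linalg.norm(a-b),np.arctan2(-(a-b)[0],(a-b)[1]))
print(P(386,18,.008).round(4))
c=P(370,455,.15);print('knob',P(367,455,.151).round(4), 'bail',P(371,350,.1).round(4))
```

```text
crank 0.245 [0.5095 0.0197 0.245 ] [ 0.5233 -0.0574  0.245 ] 0.07837618075991318 0.1779226452482825
crank 0.252 [0.5085 0.0217 0.252 ] [ 0.5218 -0.0526  0.252 ] 0.07553714412869167 0.17792264524828336
[0.4466 0.1999 0.008 ]
knob [ 0.4905 -0.145   0.151 ] bail [ 0.4818 -0.0796  0.1   ]
```

Call:
send_rows:
  deltas:
    - [1,-0.04,0.06,0,0,0,0]
    - [1,-0.073,0.118,0.05,0,0,0]
    - [1,-0.073,0.118,0.15,0,0,0]
    - [1,-0.073,0.118,0.25,0,0,0]
    - [1,-0.073,0.118,0.36,0,0,0]
    - [1,-0.073,0.118,0.469,0,0,0]
    - [1,-0.073,0.118,0.469,0,0,0]
    - [1,-0.073,0.118,0.469,0,0,0]
    - [0,-0.073,0.118,0.469,0,0,0]
    - [0,-0.073,0.118,0.469,0,0,0]
    - [0,-0.073,0.118,0.469,0,0,0]
    - [0,-0.073,0.118,0.469,0,0,0]
    - [0,-0.073,0.118,0.469,0,0,0]
    - [0,-0.073,0.118,0.469,0,0,0]
    - [0,-0.073,0.118,0.469,0,0,0]
    - [0,-0.073,0.118,0.469,0,0,0]
    - [0,-0.073,0.118,0.469,0,0,0]
  squeeze: 25

```text
clock: 21.0
tcp_pos: [0.5155, -0.0073, 0.2384]
orientation: [2.033, 2.393, 0.002]
contact_force: [4.5, 0.0, 0.8]
grip_width: 0.0132
```

```bash
python3 st.py
python3 - <<'E'
from h import *
f=snap('side','d2'); g=snap('scene','s2')
A=g['pixels'][...,::-1][150:225,180:280];B=f['pixels'][...,::-1][145:220,225:325]
i=np.hstack([cv2.resize(x,(400,300),interpolation=cv2.INTER_CUBIC) for x in (A,B)]); cv2.imwrite('pics/c2.png',np.clip(i*1.3,0,255).astype(np.uint8))
E
```

```text
21.0 [ 0.5155 -0.0073  0.2384] [ 0.14  0.23 -0.28  1.92  0.08  0.99 -0.02] [4.5 0.  0.8] [ 0.06 -0.81  0.19] 0.0132
psi 99.28 [ 0.002  0.    -1.   ]
```

View pics/c2.png

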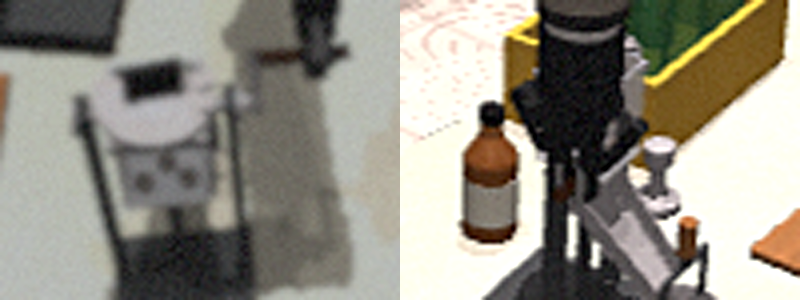

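Dial bar is rotated as expected, and the pail stands under the lip. Crank is gripped, so I'll tip in two stages.

Call:
send_rows:
  deltas:
    - [0,0,0.02,0.038,0,0,0]
    - [0,0,0.041,0.076,0,0,0]
    - [0,0,0.068,0.112,0,0,0]
    - [0,0,0.097,0.143,0,0,0]
    - [0,0,0.13,0.172,0,0,0]
    - [0,0,0.164,0.197,0,0,0]
    - [0,0,0.202,0.218,0,0,0]
    - [0,0,0.241,0.236,0,0,0]
    - [0,0,0.282,0.25,0,0,0]
    - [0,0,0.324,0.26,0,0,0]
    - [0,0,0.367,0.265,0,0,0]
    - [0,0,0.411,0.267,0,0,0]
    - [0,0,0.411,0.267,0,0,0]
    - [0,0,0.411,0.267,0,0,0]

```text
clock: 22.27
tcp_pos: [0.5698, 0.0027, 0.1933]
orientation: [-2.027, -2.387, 0.015]
contact_force: [-4.8, 2.2, -13.8]
grip_width: 0.013
```

```bash
python3 st.py
```

```text
22.27 [0.5698 0.0027 0.1933] [ 0.1   0.38 -0.27  1.84  0.12  0.96 -0.06] [ -4.8   2.2 -13.8] [0.36 0.77 0.23] 0.013
psi 99.33 [-0.014 -0.    -1.   ]
```

Call:
send_rows:
  deltas:
    - [0,0,0.02,0.02,0,0,0]
    - [0,0,0.043,0.018,0,0,0]
    - [0,0,0.085,0.009,0,0,0]
    - [0,0,0.127,-0.003,0,0,0]
    - [0,0,0.167,-0.019,0,0,0]
    - [0,0,0.206,-0.039,0,0,0]
    - [0,0,0.206,-0.039,0,0,0]

```text
clock: 22.85
tcp_pos: [0.6022, 0.0086, 0.201]
orientation: [-2.028, -2.389, 0.01]
contact_force: [-4.3, 2.3, -3.2]
grip_width: 0.013
```

```bash
python3 st.py
```

```text
22.85 [0.6022 0.0086 0.201 ] [ 0.09  0.42 -0.26  1.76  0.12  0.99 -0.06] [-4.3  2.3 -3.2] [0.54 0.88 0.15] 0.013
psi 99.35 [-0.01  0.   -1.  ]
```

Call:
send_rows:
  deltas:
    - [0,0,0.04,-0.02,0,0,0]
    - [0,0,0.08,-0.05,0,0,0]
    - [0,0,0.115,-0.08,0,0,0]
    - [0,0,0.145,-0.114,0,0,0]
    - [0,0,0.17,-0.15,0,0,0]
    - [0,0,0.19,-0.185,0,0,0]
    - [0,0,0.19,-0.2,0,0,0]
    - [0,0,0.19,-0.2,0,0,0]
    - [0,0,0.19,-0.2,0,0,0]

```text
clock: 23.6
tcp_pos: [0.6309, 0.0133, 0.2315]
orientation: [-2.029, -2.39, 0.007]
contact_force: [-5.0, 3.2, -3.3]
grip_width: 0.0131
```

```bash
python3 st.py
python3 - <<'E'
from h import *
f=snap('side','d3'); g=snap('scene','s3')
A=g['pixels'][...,::-1][140:230,170:290];B=f['pixels'][...,::-1][130:250,210:370]
i=np.hstack([cv2.resize(x,(400,300),interpolation=cv2.INTER_CUBIC) for x in (A,B)]); cv2.imwrite('pics/c3.png',np.clip(i*1.3,0,255).astype(np.uint8))
E
```

```text
23.6 [0.6309 0.0133 0.2315] [ 0.08  0.43 -0.26  1.66  0.12  1.08 -0.06] [-5.   3.2 -3.3] [0.7  0.95 0.2 ] 0.0131
psi 99.35 [-0.008  0.001 -1.   ]
```

View pics/c3.png

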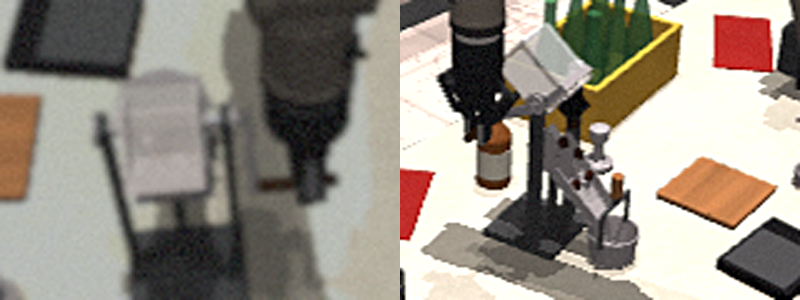

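Call:
send_rows:
  deltas:
    - [0,0,0,0,0,0,0]
    - [0,0,0,0,0,0,0]
    - [0,0,0,0,0,0,0]
    - [0,0,0.015,-0.02,0,0,0]
    - [0,0,0.015,-0.02,0,0,0]
    - [0,0,-0.03,0.05,0,0,0]
    - [0,0,-0.06,0.09,0,0,0]
    - [0,0,-0.03,0.05,0,0,0]
    - [0,0,0.015,-0.02,0,0,0]
    - [0,0,0.015,-0.02,0,0,0]
    - [0,0,-0.06,0.09,0,0,0]
    - [0,0,0.015,-0.02,0,0,0]
    - [0,0,0.015,-0.02,0,0,0]
    - [0,0,0.015,-0.02,0,0,0]
    - [0,0,0.015,-0.02,0,0,0]

```text
clock: 24.95
tcp_pos: [0.6338, 0.0133, 0.2361]
orientation: [-2.03, -2.39, 0.007]
contact_force: [-9.0, 2.5, -1.5]
grip_width: 0.0129
```

```bash
python3 st.py
cat > br.py <<'E'
from h import *
import sys
def blobs(n,x0,y0,x1,y1):
    i=cv2.imread(f'pics/{n}.png'); hsv=cv2.cvtColor(i,cv2.COLOR_BGR2HSV)
    m=((hsv[...,2]<130)&(hsv[...,1]>70)&((hsv[...,0]<20)|(hsv[...,0]>170))).astype(np.uint8)
    k,l,s,c=cv2.connectedComponentsWithStats(m)
    return [(c[j].round(0).tolist(),int(s[j,4])) for j in range(1,k) if s[j,4]>2 and x0<c[j][0]<x1 and y0<c[j][1]<y1]
if __name__=='__main__':
    t=sys.argv[1]; snap('side','d'+t); snap('scene','s'+t)
    print('d3',blobs('d3',255,140,320,245)); print('now',blobs('d'+t,255,140,320,245)); print('scene',blobs('s'+t,190,160,270,215))
E
python3 br.py 4
```

```text
24.95 [0.6338 0.0133 0.2361] [ 0.07  0.43 -0.26  1.65  0.12  1.09 -0.06] [-9.   2.5 -1.5] [0.67 1.71 0.18] 0.0129
psi 99.32 [-0.007  0.    -1.   ]
d3 [([313.0, 141.0], 20), ([274.0, 141.0], 3), ([302.0, 164.0], 433), ([258.0, 170.0], 6), ([273.0, 177.0], 47), ([259.0, 176.0], 6), ([279.0, 180.0], 7), ([275.0, 186.0], 12), ([281.0, 191.0], 12), ([285.0, 200.0], 10), ([296.0, 205.0], 33), ([280.0, 203.0], 9)]
now [([313.0, 141.0], 22), ([303.0, 163.0], 408), ([258.0, 170.0], 10), ([273.0, 178.0], 33), ([258.0, 176.0], 4), ([268.0, 180.0], 4), ([283.0, 182.0], 22), ([296.0, 205.0], 33), ([301.0, 226.0], 5)]
scene [([252.0, 195.0], 25)]
```

Call:
send_rows:
  deltas:
    - [0,0,-0.06,0.09,0,0,0]
    - [0,0,-0.13,0.15,0,0,0]
    - [0,0,-0.06,0.09,0,0,0]
    - [0,0,0,0,0,0,0]
    - [0,0,0,0,0,0,0]
    - [0,0,-0.06,0.09,0,0,0]
    - [0,0,-0.13,0.15,0,0,0]
    - [0,0,-0.06,0.09,0,0,0]
    - [0,0,0,0,0,0,0]
    - [0,0,0,0,0,0,0]
    - [0,0,-0.06,0.09,0,0,0]
    - [0,0,0,0,0,0,0]
    - [0,0,-0.06,0.09,0,0,0]
    - [0,0,0,0,0,0,0]
    - [0,0,0,0,0,0,0]
    - [0,0,0,0,0,0,0]
    - [0,0,0,0,0,0,0]

```text
clock: 26.47
tcp_pos: [0.6339, 0.0125, 0.2358]
orientation: [-2.031, -2.39, 0.008]
contact_force: [-6.5, 1.7, -3.3]
grip_width: 0.0128
```

```bash
python3 st.py;python3 br.py 5
python3 - <<'E'
import cv2,numpy as np
A=cv2.imread('pics/s5.png')[150:225,185:285];B=cv2.imread('pics/d5.png')[145:250,230:370]
B=cv2.resize(B,(800,600),interpolation=cv2.INTER_CUBIC)
cv2.imwrite('pics/c5.png',np.clip(B*1.3,0,255).astype(np.uint8))
E
```

```text
26.47 [0.6339 0.0125 0.2358] [ 0.07  0.43 -0.26  1.65  0.12  1.09 -0.06] [-6.5  1.7 -3.3] [0.36 1.6  0.28] 0.0128
psi 99.29 [-0.007 -0.001 -1.   ]
d3 [([313.0, 141.0], 20), ([274.0, 141.0], 3), ([302.0, 164.0], 433), ([258.0, 170.0], 6), ([273.0, 177.0], 47), ([259.0, 176.0], 6), ([279.0, 180.0], 7), ([275.0, 186.0], 12), ([281.0, 191.0], 12), ([285.0, 200.0], 10), ([296.0, 205.0], 33), ([280.0, 203.0], 9)]
now [([312.0, 141.0], 15), ([316.0, 141.0], 6), ([301.0, 165.0], 429), ([258.0, 170.0], 11), ([270.0, 176.0], 19), ([275.0, 179.0], 16), ([260.0, 176.0], 7), ([296.0, 205.0], 33), ([301.0, 226.0], 5)]
scene [([258.0, 191.0], 3), ([252.0, 195.0], 24)]
```

View pics/c5.png

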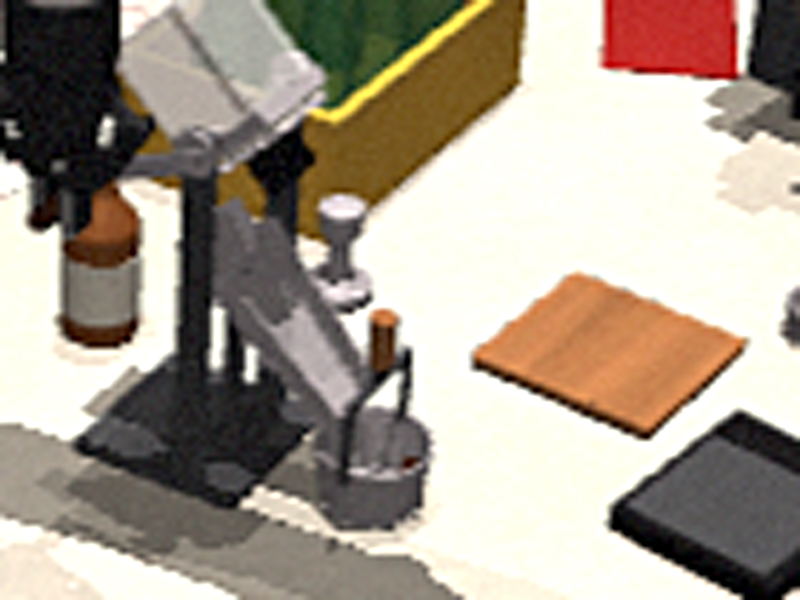

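Run:
```python
from h import *
from br import blobs
f=snap('wrist','w6'); print(blobs('w6',0,0,512,384))
# project jar and pail positions
for n,p in [('jar',(.5985,-.1225,.27)),('jarbottom',(.64,-.115,.33)),('jarmouth',(.55,-.13,.25)),('pail',(.491,-.143,.02)),('lip',(.5116,-.14,.065))]: print(n,np.round(proj(f,p,True)))
i=cv2.imread('pics/w6.png'); cv2.imwrite('pics/w6b.png',cv2.resize(i,(800,600),interpolation=cv2.INTER_CUBIC))
```

```text
[([138.0, 2.0], 42), ([257.0, 261.0], 3565), ([127.0, 255.0], 245), ([323.0, 276.0], 21), ([109.0, 297.0], 269), ([352.0, 312.0], 40), ([336.0, 340.0], 56)]
jar [176. 427.]
jarbottom [232. 511.]
jarmouth [120. 395.]
pail [142. 254.]
lip [145. 272.]
```

Call:
send_rows:
  deltas:
    - [0,0,-0.045,0.06,0,0,0]
    - [0,0,-0.1,0.13,0,0,0]
    - [0,0,-0.16,0.195,0,0,0]
    - [0,0,-0.2,0.22,0,0,0]
    - [0,0,-0.235,0.24,0,0,0]
    - [0,0,-0.28,0.257,0,0,0]
    - [0,0,-0.32,0.27,0,0,0]
    - [0,0,-0.36,0.28,0,0,0]
    - [0,0,-0.405,0.285,0,0,0]
    - [0,0,-0.45,0.284,0,0,0]
    - [0,0,-0.49,0.28,0,0,0]
    - [0,0,-0.49,0.28,0,0,0]

```text
clock: 27.62
tcp_pos: [0.5648, -0.0002, 0.1959]
orientation: [2.034, 2.391, 0.001]
contact_force: [1.8, -0.3, 0.5]
grip_width: 0.0131
```

```bash
python3 st.py
```

```text
27.62 [ 5.648e-01 -2.000e-04  1.959e-01] [ 0.11  0.36 -0.27  1.86  0.12  0.94 -0.06] [ 1.8 -0.3  0.5] [-0.03  0.04  0.23] 0.0131
psi 99.23 [ 0.002 -0.001 -1.   ]
```

Call:
send_rows:
  deltas:
    - [0,0,-0.04,-0.01,0,0,0]
    - [0,0,-0.08,-0.025,0,0,0]
    - [0,0,-0.12,-0.045,0,0,0]
    - [0,0,-0.16,-0.07,0,0,0]
    - [0,0,-0.195,-0.1,0,0,0]
    - [0,0,-0.23,-0.13,0,0,0]
    - [0,0,-0.258,-0.167,0,0,0]
    - [0,0,-0.285,-0.205,0,0,0]
    - [0,0,-0.31,-0.245,0,0,0]
    - [0,0,-0.335,-0.285,0,0,0]
    - [0,0,-0.345,-0.3,0,0,0]
    - [0,0,-0.345,-0.3,0,0,0]
    - [0,0,-0.345,-0.3,0,0,0]

```text
clock: 28.7
tcp_pos: [0.5158, -0.0091, 0.2413]
orientation: [2.033, 2.388, 0.005]
contact_force: [6.5, -1.9, -3.6]
grip_width: 0.0126
```

```bash
python3 st.py
```

```text
28.7 [ 0.5158 -0.0091  0.2413] [ 0.14  0.23 -0.28  1.92  0.08  0.99 -0.02] [ 6.5 -1.9 -3.6] [-0.51 -1.56  0.22] 0.0126
psi 99.2 [ 0.006 -0.001 -1.   ]
```

Call:
send_rows:
  deltas:
    - [0.4,0,0.005,0,0,0,0]
    - [0.8,0,0.005,0,0,0,0]
    - [1,0,0.005,0,0,0,0]
    - [1,0,0.005,0,0,0,0]
    - [1,0,0.005,-0.1,0,0,0]
    - [1,0,0.005,-0.25,0,0,0]
    - [1,0,0.005,-0.45,0,0,0]
    - [1,0,-0.2,-0.6,0,0,0]
    - [1,-0.1,-0.4,-0.65,0,0,0]
    - [1,-0.1,-0.5,-0.65,0,0,0]
    - [1,-0.1,-0.5,-0.65,0,0,0]
    - [1,-0.1,-0.5,-0.65,0,0,0]

```text
clock: 29.7
tcp_pos: [0.4408, -0.0347, 0.3377]
orientation: [2.035, 2.392, 0.001]
contact_force: [0.1, 0.2, 0.2]
grip_width: 0.0853
```

```bash
python3 st.py
python3 - <<'E'
from h import *
f=snap('wrist','w7'); snap('side','d7'); snap('scene','s7')
g=[np.round(proj(f,p,True)) for p in [(.5985,-.1225,.22),(.491,-.143,.02)]]; print(g)
i=cv2.imread('pics/w7.png'); cv2.imwrite('pics/w7b.png',cv2.resize(i[170:350,120:360],(800,600),interpolation=cv2.INTER_CUBIC))
E
```

```text
29.7 [ 0.4408 -0.0347  0.3377] [ 0.2   0.01 -0.27  1.94  0.    1.19  0.1 ] [0.1 0.2 0.2] [ 0.04 -0.08  0.  ] 0.0853
psi 99.23 [ 0.001 -0.    -1.   ]
[array([387., 283.]), array([277., 217.])]
```

View pics/w7b.png

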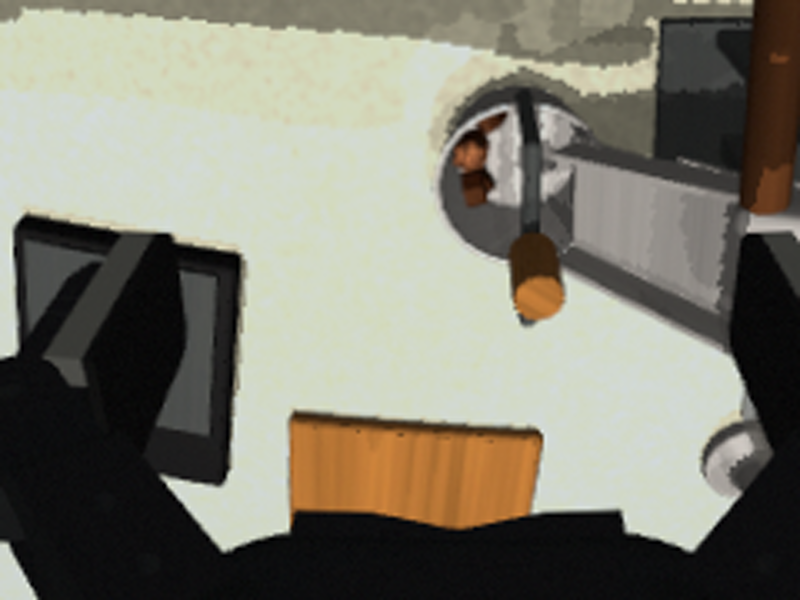

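Run:
```python
from h import *
a=cv2.imread('pics/s0.png');b=cv2.imread('pics/s7.png');w=cv2.imread('pics/w7.png')
cr=lambda i,u,v,ww,h:cv2.resize(i[v:v+h,u:u+ww],(400,300),interpolation=cv2.INTER_CUBIC)
d=cv2.imread('pics/d7.png');w5=cv2.imread('pics/w5.png')
im=np.vstack([np.hstack([cr(b,195,160,60,45),cr(w,235,190,80,60)]),np.hstack([cr(w,330,230,100,75),cr(d,255,145,60,45)])])
cv2.imwrite('pics/c7.png',np.clip(im*1.4,0,255).astype(np.uint8))
```

```text
(no output)
```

View pics/c7.png

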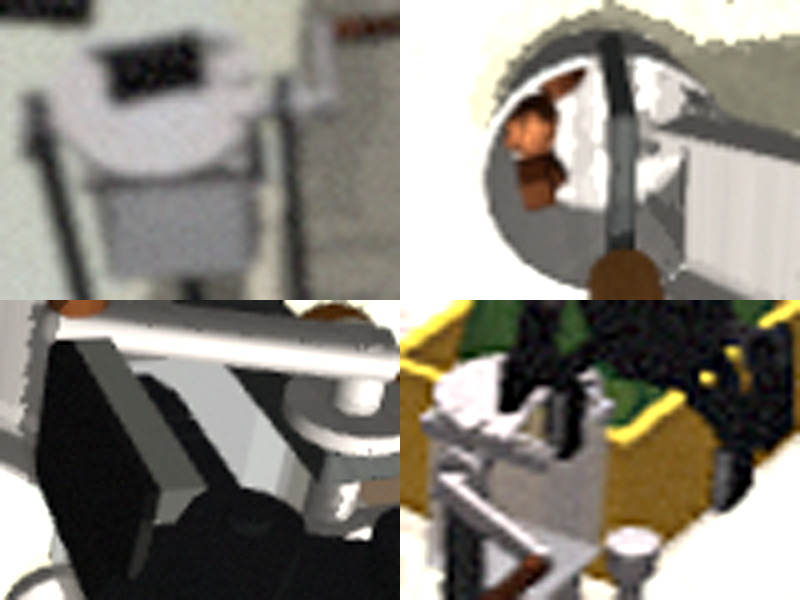

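Jar front is now clear and chocolates are visible in the pail. Next is closing the dial: over it, turn the tool back to -71°, grip and turn counter-clockwise.

Call:
send_rows:
  deltas:
    - [1,0,0,-0.2,0,0,0]
    - [1,0,0,-0.45,0,0,0]
    - [1,0,0,-0.75,0,0,0]
    - [1,-0.15,0.2,-0.75,0,0,0.02]
    - [1,-0.3,0.4,-0.75,0,0,0.05]
    - [1,-0.5,0.6,-0.75,0,0,0.08]
    - [1,-0.65,0.8,-0.75,0,0,0.11]
    - [1,-0.747,0.939,-0.75,0,0,0.15]
    - [1,-0.747,0.939,-0.75,0,0,0.18]
    - [1,-0.747,0.939,-0.75,0,0,0.22]
    - [1,-0.747,0.939,-0.75,0,0,0.25]
    - [1,-0.747,0.939,-0.75,0,0,0.29]
    - [1,-0.747,0.939,-0.75,0,0,0.32]
    - [1,-0.747,0.939,-0.75,0,0,0.36]
    - [1,-0.747,0.939,-0.75,0,0,0.4]
    - [1,-0.747,0.939,-0.75,0,0,0.43]
    - [1,-0.747,0.939,-0.75,0,0,0.46]
    - [1,-0.747,0.939,-0.75,0,0,0.46]

```text
clock: 31.35
tcp_pos: [0.599, -0.1219, 0.4487]
orientation: [-3.109, -0.446, 0.002]
contact_force: [-0.4, 0.7, -0.2]
grip_width: 0.0859
```

Call:
send_rows:
  deltas:
    - [1,0,0,0,0,0,0.03]
    - [1,0,0,0,0,0,0.06]
    - [1,0,0,0,0,0,0.1]
    - [1,0,0,0,0,0,0.13]
    - [1,0,0,0,0,0,0.17]
    - [1,0,0,0,0,0,0.2]
    - [1,0,0,0,0,0,0.24]
    - [1,0,0,0,0,0,0.28]
    - [1,0,0,0,0,0,0.31]
    - [1,0,0,0,0,0,0.35]
    - [1,0,0,0,0,0,0.38]
    - [1,0,0,0,0,0,0.42]
    - [1,0,0,0,0,0,0.45]
    - [1,0,0,0,0,0,0.486]
    - [1,0,0,0,0,0,0.486]
    - [1,0,0,0,0,0,0.486]
    - [1,0,0,0,0,0,0.486]

```text
clock: 32.77
tcp_pos: [0.5984, -0.1223, 0.4494]
orientation: [2.562, -1.818, -0.001]
contact_force: [-0.3, 0.2, 0.6]
grip_width: 0.0856
```

```bash
python3 st.py
```

```text
32.77 [ 0.5984 -0.1223  0.4494] [-0.03  0.25  0.17  1.42 -0.04  1.47 -2.67] [-0.3  0.2  0.6] [ 0.06  0.01 -0.01] 0.0856
psi -70.74 [-0.001 -0.    -1.   ]
```

Call:
send_rows:
  deltas:
    - [1,0,0,0.2,0,0,0]
    - [1,0,0,0.4,0,0,0]
    - [1,0,0,0.6,0,0,0]
    - [1,0,0,0.78,0,0,0]
    - [1,0,0,0.9,0,0,0]
    - [1,0,0,0.9,0,0,0]
    - [1,0,0,0.9,0,0,0]
    - [0,0,0,0.9,0,0,0]
    - [0,0,0,0.9,0,0,0]
    - [0,0,0,0.9,0,0,0]
    - [0,0,0,0.9,0,0,0]
    - [0,0,0,0.9,0,0,0]
    - [0,0,0,0.9,0,0,0]
    - [0,0,0,0.9,0,0,0]
    - [0,0,0,0.9,0,0,0]
    - [0,0,0,0.9,0,0,0]
  squeeze: 30

```text
clock: 34.1
tcp_pos: [0.5979, -0.1227, 0.3153]
orientation: [2.557, -1.825, 0.0]
contact_force: [-3.0, -0.7, 5.6]
grip_width: 0.0112
```

Call:
send_rows:
  deltas:
    - [0,0,0,0,0,0,-0.03]
    - [0,0,0,0,0,0,-0.06]
    - [0,0,0,0,0,0,-0.1]
    - [0,0,0,0,0,0,-0.13]
    - [0,0,0,0,0,0,-0.17]
    - [0,0,0,0,0,0,-0.2]
    - [0,0,0,0,0,0,-0.24]
    - [0,0,0,0,0,0,-0.28]
    - [0,0,0,0,0,0,-0.31]
    - [0,0,0,0,0,0,-0.35]
    - [0,0,0,0,0,0,-0.38]
    - [0,0,0,0,0,0,-0.42]
    - [0,0,0,0,0,0,-0.45]
    - [0,0,0,0,0,0,-0.5]
    - [0,0,0,0,0,0,-0.5]
    - [0,0,0,0,0,0,-0.5]

```text
clock: 35.43
tcp_pos: [0.5976, -0.1232, 0.3152]
orientation: [3.098, 0.52, -0.001]
contact_force: [-4.2, -0.4, 5.5]
grip_width: 0.0114
```

```bash
python3 st.py
```

```text
35.43 [ 0.5976 -0.1232  0.3152] [ 0.18  0.32 -0.1   1.62  0.03  1.2  -1.17] [-4.2 -0.4  5.5] [-0.15  0.97  0.05] 0.0114
psi 19.07 [-0.001 -0.    -1.   ]
```

Call:
send_rows:
  deltas:
    - [0,0,0,0,0,0,-0.03]
    - [0,0,0,0,0,0,-0.06]
    - [0,0,0,0,0,0,-0.1]
    - [0,0,0,0,0,0,-0.13]
    - [0,0,0,0,0,0,-0.17]
    - [0,0,0,0,0,0,-0.2]
    - [0,0,0,0,0,0,-0.24]
    - [0,0,0,0,0,0,-0.28]
    - [0,0,0,0,0,0,-0.31]
    - [0,0,0,0,0,0,-0.35]
    - [0,0,0,0,0,0,-0.38]
    - [0,0,0,0,0,0,-0.42]
    - [0,0,0,0,0,0,-0.446]
    - [0,0,0,0,0,0,-0.446]
    - [0,0,0,0,0,0,-0.446]

```text
clock: 36.68
tcp_pos: [0.5981, -0.1235, 0.3153]
orientation: [2.035, 2.393, -0.001]
contact_force: [-2.9, -1.4, 5.1]
grip_width: 0.0113
```

```bash
python3 st.py
```

```text
36.68 [ 0.5981 -0.1235  0.3153] [ 0.36  0.33 -0.33  1.61  0.12  1.22  0.16] [-2.9 -1.4  5.1] [-0.36  0.67  0.03] 0.0113
psi 99.24 [ 0.    -0.001 -1.   ]
```

Call:
send_rows:
  deltas:
    - [0.5,0,0,0,0,0,0]
    - [1,0,0,0,0,0,0]
    - [1,0,0,0,0,0,0]
    - [1,0,0,0,0,0,0]
    - [1,0,0,0,0,0,0]
    - [1,0,0,-0.15,0,0,0]
    - [1,0,0,-0.3,0,0,0]
    - [1,0,0,-0.5,0,0,0]
    - [1,0,0,-0.7,0,0,0]
    - [1,0,0,-0.7,0,0,0]
    - [1,0,0,-0.7,0,0,0]

```text
clock: 37.6
tcp_pos: [0.599, -0.1223, 0.4218]
orientation: [2.032, 2.391, 0.004]
contact_force: [-0.2, 0.4, 0.2]
grip_width: 0.0853
```

```bash
python3 st.py
python3 - <<'E'
from h import *
from br import blobs
f=snap('wrist','w8'); snap('side','d8'); g=snap('scene','s8')
print('w8',[(b,onz(f,*b[0],.008,True).round(3)[:2].tolist()) for b in blobs('w8',0,0,512,384) if b[1]<400])
print('s8',[(b,onz(g,*b[0],.008).round(3)[:2].tolist()) for b in blobs('s8',0,100,512,300) if b[1]<60])
print([np.round(proj(f,p,True)) for p in [(.5985,-.1225,.325),(.491,-.143,.02)]])
E
```

```text
37.6 [ 0.599  -0.1223  0.4218] [ 0.35  0.28 -0.33  1.45  0.09  1.42  0.18] [-0.2  0.4  0.2] [ 0.    0.03 -0.03] 0.0853
psi 99.28 [ 0.004 -0.    -1.   ]
w8 [(([189.0, 131.0], 31), [0.472, -0.127]), (([180.0, 153.0], 272), [0.46, -0.171]), (([188.0, 140.0], 8), [0.472, -0.144]), (([329.0, 169.0], 56), [0.746, -0.157]), (([181.0, 229.0], 128), [0.474, -0.329]), (([158.0, 239.0], 4), [0.425, -0.363]), (([155.0, 242.0], 3), [0.418, -0.371]), (([172.0, 245.0], 15), [0.457, -0.371]), (([148.0, 248.0], 8), [0.402, -0.39]), (([174.0, 258.0], 6), [0.462, -0.403]), (([175.0, 269.0], 11), [0.466, -0.432]), (([210.0, 274.0], 10), [0.545, -0.429]), (([172.0, 282.0], 6), [0.459, -0.47]), (([47.0, 314.0], 14), [0.05, -0.713]), (([9.0, 371.0], 154), [-0.356, -1.254])]
s8 [(([256.0, 163.0], 37), [0.338, -0.032]), (([418.0, 170.0], 33), [0.318, 0.628]), (([506.0, 184.0], 3), [0.358, 0.963]), (([495.0, 209.0], 4), [0.478, 0.888]), (([222.0, 212.0], 3), [0.579, -0.139]), (([324.0, 216.0], 38), [0.564, 0.245]), (([493.0, 220.0], 3), [0.527, 0.868]), (([131.0, 237.0], 23), [0.71, -0.453]), (([95.0, 237.0],
[... 1385 characters left out ...]
 3), [0.918, -0.524]), (([96.0, 294.0], 5), [0.92, -0.51]), (([102.0, 295.0], 24), [0.922, -0.489]), (([119.0, 294.0], 5), [0.914, -0.434]), (([131.0, 295.0], 12), [0.914, -0.393]), (([141.0, 293.0], 5), [0.904, -0.362]), (([72.0, 296.0], 4), [0.934, -0.586]), (([87.0, 298.0], 12), [0.936, -0.535]), (([123.0, 297.0], 17), [0.922, -0.418]), (([138.0, 296.0], 5), [0.915, -0.369]), (([143.0, 296.0], 7), [0.913, -0.353]), (([37.0, 296.0], 3), [0.944, -0.702]), (([79.0, 299.0], 34), [0.941, -0.56]), (([94.0, 296.0], 6), [0.927, -0.514]), (([57.0, 298.0], 5), [0.944, -0.633]), (([95.0, 299.0], 12), [0.937, -0.507]), (([114.0, 298.0], 4), [0.928, -0.446])]
[array([257., 193.]), array([196., 142.])]
```

Call:
send_rows:
  deltas:
    - [1,0,-0.2,0,0,0,0]
    - [1,-0.01,-0.45,0,0,0,0]
    - [0.5,-0.03,-0.7,0.1,0,0,0]
    - [0.5,-0.032,-0.942,0.3,0,0,0]
    - [0.5,-0.032,-0.942,0.55,0,0,0]
    - [0.5,-0.032,-0.942,0.8,0,0,0]
    - [0.5,-0.032,-0.942,0.9,0,0,0]
    - [0.5,-0.032,-0.942,0.9,0,0,0]
    - [0.5,-0.032,-0.942,0.9,0,0,0]

```text
clock: 38.5
tcp_pos: [0.4587, -0.1499, 0.2838]
orientation: [-2.033, -2.392, 0.002]
contact_force: [-0.4, 0.4, 1.1]
grip_width: 0.0427
```

Call:
send_rows:
  deltas:
    - [0.5,0,0,0.2,0,0,0]
    - [0.5,0,0,0.45,0,0,0]
    - [0.5,0,0,0.6,0,0,0]
    - [0.5,0,0.1,0.65,0,0,0]
    - [0.5,0,0.2,0.65,0,0,0]
    - [0.5,0,0.2,0.65,0,0,0]
    - [0.5,0,0.2,0.65,0,0,0]
    - [0.5,0,0.2,0.65,0,0,0]

```text
clock: 39.17
tcp_pos: [0.4894, -0.1455, 0.1883]
orientation: [2.034, 2.393, 0.001]
contact_force: [-0.6, -0.6, -0.5]
grip_width: 0.0426
```

```bash
python3 st.py
python3 - <<'E'
from h import *
f=snap('wrist','w9'); i=cv2.imread('pics/w9.png'); hsv=cv2.cvtColor(i,cv2.COLOR_BGR2HSV)
m=((hsv[...,0]<20)&(hsv[...,1]>110)&(hsv[...,2]>80)).astype(np.uint8)
k,l,s,c=cv2.connectedComponentsWithStats(m)
for j in range(1,k):
    if s[j,4]>80: print(c[j].round(),s[j],onz(f,*c[j],.14,True).round(4))
E
```

```text
39.17 [ 0.4894 -0.1455  0.1883] [ 0.43  0.29 -0.31  1.98  0.11  0.88  0.22] [-0.6 -0.6 -0.5] [0.04 0.03 0.04] 0.0426
psi 99.26 [ 0.001 -0.001 -1.   ]
[438.  39.] [ 420    0   37   79 2693] [ 0.5883 -0.0033  0.14  ]
[497.  67.] [ 477   46   35   41 1034] [ 0.6487 -0.0033  0.14  ]
[503. 126.] [492 113  20  29 447] [ 0.6663 -0.0459  0.14  ]
[506. 176.] [501 169  11  16 123] [ 0.6871 -0.0833  0.14  ]
[257. 222.] [243 209  30  28 614] [ 0.4894 -0.1494  0.14  ]
[239. 313.] [ 206  298   66   31 1570] [ 0.4882 -0.2291  0.14  ]
[ 20. 361.] [  0 340  44  44 785] [ 0.2106 -0.4166  0.14  ]
```

Call:
send_rows:
  deltas:
    - [0.5,0,0,0.1,0,0,0]
    - [0.5,0,0,0.25,0,0,0]
    - [0.5,0,0,0.402,0,0,0]
    - [0.5,0,0,0.402,0,0,0]
    - [0,0,0,0.402,0,0,0]
    - [0,0,0,0.402,0,0,0]
    - [0,0,0,0.402,0,0,0]
    - [0,0,0,0.402,0,0,0]
    - [0,0,0,0.402,0,0,0]
    - [0,0,0,0.402,0,0,0]
    - [0,0,0,0.39,0,0,0]
    - [0,0,0,0.37,0,0,0]
    - [0,0,0,0.37,0,0,0]
  squeeze: 60

```text
clock: 40.3
tcp_pos: [0.489, -0.1452, 0.1322]
orientation: [2.035, 2.393, 0.0]
contact_force: [-0.3, 0.0, -2.2]
grip_width: 0.0184
```

```bash
python3 st.py
```

```text
40.3 [ 0.489  -0.1452  0.1322] [ 0.41  0.37 -0.3   2.03  0.15  0.76  0.18] [-0.3  0.  -2.2] [ 0.   -0.08  0.  ] 0.0184
psi 99.27 [ 0. -0. -1.]
```

Call:
send_rows:
  deltas:
    - [0,0,-0.05,0,0,0,0]
    - [0,0,-0.11,0,0,0,0]
    - [0,0,-0.18,0,0,0,0]
    - [0,0,-0.25,0,0,0,0]
    - [0,0,-0.32,0,0,0,0]
    - [0,0,-0.38,0,0,0,0]
    - [0,0,-0.4,-0.1,0,0,0]
    - [0,0,-0.4,-0.2,0,0,0]
    - [0,0,-0.4,-0.35,0,0,0]
    - [0,0,-0.4,-0.45,0,0,0]
    - [0,0,-0.4,-0.45,0,0,0]
    - [0,0,-0.4,-0.45,0,0,0]

```text
clock: 41.3
tcp_pos: [0.4297, -0.1552, 0.1997]
orientation: [2.034, 2.392, 0.001]
contact_force: [-0.0, 0.8, -1.9]
grip_width: 0.0187
```

```bash
python3 st.py
```

```text
41.3 [ 0.4297 -0.1552  0.1997] [ 0.5   0.19 -0.32  2.09  0.08  0.88  0.29] [-0.   0.8 -1.9] [-0.01  0.03 -0.03] 0.0187
psi 99.24 [ 0.002 -0.001 -1.   ]
```

Call:
send_rows:
  deltas:
    - [0,-0.12,0,0,0,0,0]
    - [0,-0.3,0,0,0,0,0]
    - [0,-0.5,0,0,0,0,0]
    - [0,-0.7,0,0,0,0,0]
    - [0,-0.9,0,0,0,0,0]

```text
clock: 41.72
tcp_pos: [0.4505, -0.2891, 0.1975]
orientation: [-2.033, -2.392, 0.001]
contact_force: [0.1, -0.1, -2.1]
grip_width: 0.0182
```

Call:
send_rows:
  deltas:
    - [0,-0.2,0,0,0,0,0]
    - [0,-0.4,0,0,0,0,0]
    - [0,-0.6,0,0,0,0,0]
    - [0,-0.735,0,0,0,0,0]
    - [0,-0.735,0,0,0,0,0]
    - [0,-0.735,0,0.15,0,0,0]
    - [0,-0.735,0,0.28,0,0,0]
    - [0,-0.735,0,0.33,0,0,0]
    - [0,-0.735,0,0.36,0,0,0]
    - [0,-0.735,0,0.38,0,0,0]
    - [0,-0.735,0,0.38,0,0,0]

```text
clock: 42.63
tcp_pos: [0.4693, -0.3966, 0.142]
orientation: [-2.034, -2.394, -0.0]
contact_force: [0.7, -1.0, -1.7]
grip_width: 0.0191
```

```bash
python3 st.py
```

```text
42.63 [ 0.4693 -0.3966  0.142 ] [ 0.74  0.49 -0.18  1.78  0.11  0.87  0.67] [ 0.7 -1.  -1.7] [ 0.02  0.02 -0.02] 0.0191
psi 99.29 [-0.  0. -1.]
```

Call:
send_rows:
  deltas:
    - [0,0,0,0.007,0,0,0]
    - [0,0,0,0.014,0,0,0]
    - [0,0,0,0.014,0,0,0]
    - [0.3,0,0,0.014,0,0,0]
    - [0.6,0,0,0.014,0,0,0]
    - [0.6,0,0,0.014,0,0,0]
    - [0.6,0,0,0.014,0,0,0]
    - [1,0,0,-0.1,0,0,0]
    - [1,0,0,-0.3,0,0,0]
    - [1,0,0,-0.55,0,0,0]
    - [1,0,0,-0.8,0,0,0]
    - [1,0,0,-0.9,0,0,0]
    - [1,0,0,-0.9,0,0,0]
    - [1,0,0,-0.9,0,0,0]

```text
clock: 43.8
tcp_pos: [0.4697, -0.3972, 0.2783]
orientation: [2.033, 2.392, 0.0]
contact_force: [-0.4, -0.4, -0.7]
grip_width: 0.0856
```

```bash
python3 st.py
python3 - <<'E'
from h import *
f=snap('side','d10'); s=snap('scene','s10'); w=snap('wrist','w10')
from br import blobs
print('side',[(b,onz(f,*b[0],.006).round(3)[:2].tolist()) for b in blobs('d10',0,200,512,384) if b[1]<150])
for n,i in (('s0',load('s0')),('s10',s)):
    g=cv2.cvtColor(i['pixels'],cv2.COLOR_RGB2GRAY); sub=g[170:215,285:345]; u=np.unravel_index(sub.argmin(),sub.shape); m=(sub<90); 
    k,l,st,c=cv2.connectedComponentsWithStats(m.astype(np.uint8)); print(n,[(c[j]+[285,170],st[j,4],onz(i,*(c[j]+[285,170]),.006)[:2].round(3)) for j in range(1,k) if 3<st[j,4]<60])
E
```

```text
43.8 [ 0.4697 -0.3972  0.2783] [ 0.75  0.36 -0.19  1.66  0.07  1.13  0.7 ] [-0.4 -0.4 -0.7] [-0.01  0.07  0.01] 0.0856
psi 99.26 [ 0.002 -0.002 -1.   ]
side [(([247.0, 203.0], 49), [0.753, -0.155]), (([391.0, 203.0], 3), [0.314, -0.584]), (([199.0, 224.0], 5), [0.787, 0.087]), (([208.0, 225.0], 6), [0.756, 0.066]), (([198.0, 232.0], 43), [0.751, 0.124]), (([378.0, 226.0], 4), [0.268, -0.401]), (([464.0, 232.0], 6), [0.003, -0.604]), (([474.0, 233.0], 7), [-0.029, -0.626]), (([484.0, 234.0], 7), [-0.06, -0.647]), (([354.0, 242.0], 5), [0.28, -0.247]), (([382.0, 251.0], 4), [0.175, -0.274]), (([375.0, 254.0], 4), [0.185, -0.241]), (([80.0, 274.0], 3), [0.864, 0.567]), (([241.0, 280.0], 12), [0.444, 0.203]), (([160.0, 318.0], 57), [0.506, 0.502]), (([16.0, 330.0], 4), [0.781, 0.833]), (([22.0, 332.0], 5), [0.761, 0.824]), (([16.0, 342.0], 12), [0.737, 0.854]), (([4.0, 347.0], 21), [0.744, 0.887]), (([10.0, 350.0], 3), [0.721, 0.879]), (([1.0, 362.0], 3), [0.699, 0.916]), (([12.0, 367.0], 3), [0.66, 0.902]), (([5.0, 370.0], 3), [0.664, 0.92]), (([48.0, 373.0], 3), [0.569, 0.843]), (([0.0, 376.0], 3), [0.655, 0.938]), (([9.0, 378.0], 3), [0.631, 0.924])]
s0 [(array([341.05555556, 170.72222222]), np.int32(18), array([0.347, 0.317])), (array([312.88888889, 189.33333333]), np.int32(9), array([0.447, 0.203])), (array([315.25 , 213.375]), np.int32(8), array([0.554, 0.212]))]
s10 [(array([341.        , 170.66666667]), np.int32(18), array([0.347, 0.317])), (array([312.88888889, 189.33333333]), np.int32(9), array([0.447, 0.203])), (array([315.25 , 213.375]), np.int32(8), array([0.554, 0.212]))]
```

Call:
send_rows:
  deltas:
    - [1,0,0,-0.25,0,0,0]
    - [1,0.2,0,-0.5,0,0,0]
    - [1,0.4,0,-0.5,0,0,0]
    - [1,0.6,0,-0.5,0,0,0]
    - [1,0.8,0,-0.5,0,0,0]
    - [1,1,0,-0.5,0,0,0]

```text
clock: 44.45
tcp_pos: [0.4443, -0.2473, 0.3509]
orientation: [-2.033, -2.392, 0.001]
contact_force: [0.0, 0.3, -0.3]
grip_width: 0.0854
```

Call:
send_rows:
  deltas:
    - [1,0.25,0.03,0,0,0,0]
    - [1,0.5,0.06,0,0,0,0]
    - [1,0.75,0.1,0,0,0,0]
    - [1,1,0.12,0,0,0,0]

```text
clock: 44.78
tcp_pos: [0.438, -0.0961, 0.351]
orientation: [-2.033, -2.392, 0.001]
contact_force: [1.0, 0.3, -0.0]
grip_width: 0.0855
```

Call:
send_rows:
  deltas:
    - [1,0.25,0.04,0,0,0,0]
    - [1,0.5,0.08,0,0,0,0]
    - [1,0.75,0.12,0,0,0,0]
    - [1,1,0.16,0,0,0,0]

```text
clock: 45.12
tcp_pos: [0.4373, 0.0555, 0.3511]
orientation: [-2.034, -2.392, 0.002]
contact_force: [1.2, -0.7, 0.6]
grip_width: 0.0855
```

Call:
send_rows:
  deltas:
    - [1,0.2,0.04,0,0,0,0]
    - [1,0.4,0.08,0.2,0,0,0]
    - [1,0.5,0.12,0.5,0,0,0]
    - [1,0.5,0.2,0.8,0,0,0]
    - [1,0.5,0.2,1,0,0,0]
    - [1,0.5,0.2,1,0,0,0]
    - [1,0.5,0.2,1,0,0,0]

```text
clock: 45.7
tcp_pos: [0.4538, 0.1323, 0.2001]
orientation: [-2.031, -2.391, 0.008]
contact_force: [0.9, -0.1, 1.4]
grip_width: 0.0856
```

```bash
python3 st.py
cat > hx.py <<'E'
from h import *
import sys
f=snap('wrist',sys.argv[1]); i=cv2.imread(f'pics/{sys.argv[1]}.png'); hsv=cv2.cvtColor(i,cv2.COLOR_BGR2HSV)
m=((hsv[...,2]<150)&(hsv[...,1]>90)&((hsv[...,0]<20)|(hsv[...,0]>170))).astype(np.uint8)
cs,_=cv2.findContours(m,cv2.RETR_EXTERNAL,cv2.CHAIN_APPROX_NONE)
for c in cs:
    if 30<cv2.contourArea(c)<3000:
        p=np.array([onz(f,*q[0],.006,True)[:2] for q in c],dtype=np.float32)
        (cx,cy),(w,h),a=cv2.minAreaRect(p*1000)
        print(c.mean((0,1)).round(),cv2.contourArea(c),'centre',round(cx,1),round(cy,1),'size',round(w,1),round(h,1),'ang',round(a,1))
E
python3 hx.py w11
```

```text
45.7 [0.4538 0.1323 0.2001] [ 0.15  0.26 -0.64  2.03  0.19  0.92 -0.44] [ 0.9 -0.1  1.4] [-0.   -0.02  0.02] 0.0856
psi 99.31 [-0.007 -0.001 -1.   ]
[414. 380.] 124.5 centre 849.5 -245.8 size 30.7 69.3 ang 80.1
[398. 354.] 191.0 centre 753.5 -161.8 size 61.8 40.7 ang 52.8
[476. 293.] 219.0 centre 856.7 -2.9 size 94.5 147.0 ang 54.9
[488. 135.] 617.0 centre 747.1 232.6 size 72.0 34.7 ang 1.1
[262. 104.] 133.0 centre 445.9 200.8 size 15.1 13.1 ang 9.4
[506.   4.] 99.0 centre 759.0 428.4 size 36.7 19.9 ang 26.9
```

Call:
send_rows:
  deltas:
    - [1,0.2,0.01,0.2,0,0,0]
    - [1,0.4,0.02,0.4,0,0,0]
    - [1,0.467,0.023,0.55,0,0,0]
    - [1,0.467,0.023,0.667,0,0,0]
    - [1,0.467,0.023,0.667,0,0,0]
    - [1,0.467,0.023,0.667,0,0,0]
    - [1,0.467,0.023,0.667,0,0,0]

```text
clock: 46.33
tcp_pos: [0.4498, 0.2025, 0.1046]
orientation: [2.035, 2.39, 0.005]
contact_force: [0.1, -0.5, 0.6]
grip_width: 0.0855
```

```bash
python3 st.py
cat >> hx.py <<'E'
        if np.hypot(cx-446,cy-202)<30:
            t=p*1000-p.mean(0)*1000; 
            hull=cv2.convexHull(p*1000)[:,0]; e=np.roll(hull,-1,0)-hull; L=np.hypot(*e.T); A=np.degrees(np.arctan2(e[:,1],e[:,0]))%60
            z=(L*np.exp(1j*np.radians(A*6))).sum()/L.sum(); print('edge dir mod60',np.degrees(np.angle(z))/6%60,abs(z)); np.savetxt('hull.txt',hull,fmt='%.1f'); print(hull.round(1).tolist())
E
python3 hx.py w12
```

```text
46.33 [0.4498 0.2025 0.1046] [-0.06  0.44 -0.6   2.07  0.37  0.73 -0.73] [ 0.1 -0.5  0.6] [-0.01  0.    0.01] 0.0855
psi 99.18 [ 0.004  0.001 -1.   ]
[490. 340.] 72.0 centre 840.1 36.8 size 44.6 169.2 ang 54.4
[252. 193.] 291.0 centre 445.7 201.4 size 15.5 17.1 ang 9.0
edge dir mod60 16.801113 0.58524776
[[443.20001220703125, 209.6999969482422], [440.1000061035156, 208.39999389648438], [439.3999938964844, 207.39999389648438], [437.8999938964844, 201.1999969482422], [438.5, 196.89999389648438], [443.29998779296875, 192.39999389648438], [447.3999938964844, 193.0], [451.29998779296875, 194.5], [452.0, 195.5], [453.1000061035156, 199.1999969482422], [453.3999938964844, 201.89999389648438], [453.0, 204.39999389648438], [451.8999938964844, 206.0], [449.8999938964844, 208.1999969482422], [447.1000061035156, 210.3000030517578]]
```

Call:
send_rows:
  deltas:
    - [1,0,-0.028,0,0,0,0.035]
    - [1,0,-0.028,0.05,0,0,0.07]
    - [1,0,-0.028,0.1,0,0,0.1]
    - [1,0,-0.028,0.2,0,0,0.134]
    - [1,0,-0.028,0.3,0,0,0.134]
    - [1,0,-0.028,0.4,0,0,0.134]
    - [1,0,-0.028,0.5,0,0,0.134]
    - [1,0,-0.028,0.56,0,0,0.134]
    - [1,0,-0.028,0.6,0,0,0.134]
    - [1,0,-0.028,0.6,0,0,0.134]
    - [1,0,-0.028,0.6,0,0,0.134]
  squeeze: 25

```text
clock: 47.3
tcp_pos: [0.4444, 0.2019, 0.0129]
orientation: [2.49, 1.915, 0.001]
contact_force: [-0.3, 1.1, 0.2]
grip_width: 0.0855
```

```bash
python3 st.py
```

```text
47.3 [0.4444 0.2019 0.0129] [-0.23  0.57 -0.4   2.13  0.43  0.52 -1.21] [-0.3  1.1  0.2] [ 0.03 -0.01 -0.01] 0.0855
psi 75.13 [ 0.001  0.    -1.   ]
```

Call:
send_rows:
  deltas:
    - [0,0,0,0,0,0,0]
    - [0,0,0,0,0,0,0]
    - [0,0,0,0,0,0,0]
    - [0,0,0,0,0,0,0]
    - [0,0,0,0,0,0,0]
    - [0,0,0,0,0,0,0]
    - [0,0,0,0,0,0,0]
    - [0,0,0,0,0,0,0]
    - [0,0,0,0,0,0,0]
    - [0,0,0,0,0,0,0]
    - [0,0,0,-0.1,0,0,0]
    - [0,0,0,-0.3,0,0,0]
    - [0,0,0,-0.6,0,0,0]
    - [0,0,0,-1,0,0,0]
    - [0,0,0,-1,0,0,0]
    - [0,0,0,-1,0,0,0]

```text
clock: 48.63
tcp_pos: [0.4465, 0.2035, 0.1671]
orientation: [2.488, 1.914, 0.014]
contact_force: [1.2, -0.1, 0.2]
grip_width: 0.0141
```

```bash
python3 st.py; python3 hx.py w13
python3 - <<'E'
from h import *
from br import blobs
snap('side','d13'); print(blobs('d13',215,250,265,310))
E
```

```text
48.63 [0.4465 0.2035 0.1671] [-0.09  0.32 -0.55  2.04  0.22  0.84 -1.02] [ 1.2 -0.1  0.2] [-0.04 -0.   -0.03] 0.0141
psi 75.13 [ 0.008  0.004 -1.   ]
[503. 358.] 617.5 centre 880.9 -381.4 size 69.0 249.0 ang 20.4
[480. 325.] 213.5 centre 761.2 -160.3 size 59.0 48.6 ang 30.5
[257. 246.] 767.5 centre 426.1 123.6 size 44.4 31.3 ang 74.0
[494. 132.] 811.0 centre 752.8 183.1 size 37.3 80.7 ang 70.3
[]
```

Stray is gripped (14 mm wide). I'll carry it over to the pail on the tray, turning so the jaws open along the bail.

Call:
send_rows:
  deltas:
    - [0,0,0,-0.3,0,0,0]
    - [0,0,0,-0.6,0,0,0]
    - [0,-0.1,0.03,-0.9,0,0,0]
    - [0,-0.3,0.08,-1,0,0,0]
    - [0,-0.5,0.13,-1,0,0,0]

```text
clock: 49.15
tcp_pos: [0.4453, 0.1256, 0.3161]
orientation: [2.485, 1.919, 0.01]
contact_force: [1.1, -1.7, 0.4]
grip_width: 0.0139
```

Call:
send_rows:
  deltas:
    - [0,-0.25,0.07,0,0,0,0]
    - [0,-0.5,0.14,0,0,0,0]
    - [0,-0.75,0.2,0,0,0,0]
    - [0,-1,0.27,0,0,0,0]

```text
clock: 49.48
tcp_pos: [0.4428, -0.033, 0.3106]
orientation: [-2.489, -1.915, 0.004]
contact_force: [0.6, -1.0, -0.1]
grip_width: 0.0138
```

Call:
send_rows:
  deltas:
    - [0,-0.25,0.07,0,0,0,0]
    - [0,-0.5,0.14,0,0,0,0]
    - [0,-0.75,0.2,0,0,0,0]
    - [0,-1,0.27,0,0,0,0]

```text
clock: 49.82
tcp_pos: [0.4435, -0.1882, 0.3103]
orientation: [-2.488, -1.914, 0.003]
contact_force: [0.5, 0.8, 0.2]
grip_width: 0.0136
```

Call:
send_rows:
  deltas:
    - [0,-0.25,0.07,0,0,0,0.03]
    - [0,-0.5,0.14,0,0,0,0.07]
    - [0,-0.75,0.2,0,0,0,0.11]
    - [0,-1,0.27,0,0,0,0.15]
    - [0,-1,0.27,0,0,0,0.19]
    - [0,-1,0.27,0,0,0,0.23]
    - [0,-1,0.27,0,0,0,0.27]
    - [0,-1,0.27,0,0,0,0.31]
    - [0,-1,0.27,0,0,0,0.34]
    - [0,-1,0.27,0,0,0,0.364]
    - [0,-1,0.27,0,0,0,0.364]
    - [0,-1,0.27,0,0,0,0.364]

```text
clock: 50.82
tcp_pos: [0.4451, -0.3414, 0.3105]
orientation: [-3.129, -0.267, 0.004]
contact_force: [-0.0, -0.2, 0.8]
grip_width: 0.0138
```

```bash
python3 st.py
python3 - <<'E'
from h import *
f=snap('wrist','w14'); i=cv2.imread('pics/w14.png'); hsv=cv2.cvtColor(i,cv2.COLOR_BGR2HSV)
print('knob exp',np.round(proj(f,(.47,-.397,.163),True)),'rim',np.round(proj(f,(.47,-.397,.062),True)))
m=((hsv[...,0]<20)&(hsv[...,1]>110)&(hsv[...,2]>80)).astype(np.uint8)
k,l,s,c=cv2.connectedComponentsWithStats(m)
for j in range(1,k):
    if s[j,4]>60: print(c[j].round(),s[j],onz(f,*c[j],.16,True).round(4))
cv2.imwrite('pics/w14b.png',cv2.resize(i,(800,600),interpolation=cv2.INTER_CUBIC))
E
```

```text
50.82 [ 0.4451 -0.3414  0.3105] [ 0.53  0.23  0.02  1.75 -0.    1.16 -0.85] [-0.  -0.2  0.8] [ 0.02  0.01 -0.04] 0.0138
psi 9.77 [-0.003  0.001 -1.   ]
knob exp [317. 161.] rim [302. 145.]
[509.  58.] [505  49   7  25  89] [ 0.6481 -0.619   0.16  ]
[297. 136.] [ 246   85  108  107 6661] [ 0.4901 -0.3736  0.16  ]
[295. 160.] [290 156  11   9  74] [ 0.4671 -0.3755  0.16  ]
[503. 363.] [493 359  19   8  90] [ 0.1212 -0.9543  0.16  ]
```

Run:
```python
from h import *
f=load('w14'); i=cv2.imread('pics/w14.png'); hsv=cv2.cvtColor(i,cv2.COLOR_BGR2HSV)
c=np.array([.4697,-.397]); b=np.array([-.168,.986])
for t in (-.041,-.03,.03,.041):
    u,v=proj(f,[*(c+b*t),.112],True); print(t,round(u),round(v)); 
    print([int(hsv[round(v)+dv,round(u)+du,2]) for dv in (0,) for du in range(-10,11)], [int(hsv[round(v)+dv,round(u),2]) for dv in range(-10,11)])
# low-saturation region (pail) within tray mask
m=((hsv[...,1]<70)).astype(np.uint8)[85:192,246:354]
k,l,s,cc=cv2.connectedComponentsWithStats(m)
for j in range(1,k):
    if s[j,4]>150: print(s[j]+[246,85,0,0,0],cc[j]+[246,85])
for t in [(.04,0),(-.04,0),(0,.04),(0,-.04)]: print(np.round(proj(f,[c[0]+t[0],c[1]+t[1],.062],True)))
```

```text
-0.041 343 153
[93, 92, 92, 92, 92, 90, 90, 90, 88, 88, 89, 83, 125, 183, 188, 234, 234, 234, 234, 234, 234] [222, 222, 223, 214, 207, 206, 202, 142, 61, 76, 89, 94, 85, 94, 161, 220, 222, 223, 225, 228, 228]
-0.03 334 152
[85, 84, 85, 84, 84, 84, 83, 82, 82, 82, 81, 81, 81, 81, 79, 79, 79, 79, 79, 76, 70] [222, 222, 106, 33, 28, 26, 26, 27, 35, 64, 81, 92, 95, 84, 88, 167, 221, 222, 226, 229, 228]
0.03 282 152
[54, 59, 62, 61, 62, 62, 61, 61, 62, 61, 62, 61, 62, 62, 62, 61, 62, 61, 62, 61, 49] [111, 111, 97, 89, 68, 34, 28, 32, 48, 56, 62, 58, 51, 47, 69, 90, 87, 86, 85, 87, 86]
0.041 272 152
[143, 124, 111, 112, 111, 111, 111, 84, 49, 47, 54, 59, 62, 61, 62, 62, 61, 61, 62, 61, 62] [103, 44, 29, 30, 30, 28, 29, 29, 46, 52, 54, 51, 49, 56, 105, 101, 100, 157, 159, 172, 170]
[246  85  10  88 399] [248.36842105 115.55889724]
[266  85  88  13 543] [323.69060773  88.55801105]
[341 109  13  83 536] [349.20895522 163.67910448]
[ 268  114   77   63 2636] [300.94044006 142.29742033]
[246 183  75   9 302] [272.01324503 188.95364238]
[308. 115.]
[296. 174.]
[272. 139.]
[331. 151.]
```

Call:
send_rows:
  deltas:
    - [0,0.13,0.2,0,0,0,0]
    - [0,0.263,0.394,0,0,0,0]
    - [0,0.263,0.394,0.2,0,0,0]
    - [0,0.263,0.394,0.45,0,0,0]
    - [0,0.263,0.394,0.7,0,0,0]
    - [0,0.263,0.394,0.8,0,0,0]
    - [0,0.263,0.394,0.8,0,0,0]
    - [0,0.263,0.394,0.8,0,0,0]

```text
clock: 51.53
tcp_pos: [0.4939, -0.3933, 0.1914]
orientation: [-3.129, -0.265, 0.003]
contact_force: [0.1, -0.5, 1.6]
grip_width: 0.0139
```

```bash
python3 st.py
```

```text
51.53 [ 0.4939 -0.3933  0.1914] [ 0.55  0.46  0.03  1.71 -0.02  0.97 -0.82] [ 0.1 -0.5  1.6] [0.02 0.05 0.07] 0.0139
psi 9.7 [-0.002  0.001 -1.   ]
```

Call:
send_rows:
  deltas:
    - [0,0,0,0.1,0,0,0]
    - [0,0,0,0.22,0,0,0]
    - [0,0,0,0.34,0,0,0]
    - [0,0,0,0.43,0,0,0]
    - [0,0,0,0.48,0,0,0]
    - [0,0,0,0.48,0,0,0]
    - [0,0,0,0.48,0,0,0]
    - [0.5,0,0,0.48,0,0,0]
    - [0.5,0,0,0.48,0,0,0]
    - [0.5,0,0,0.48,0,0,0]
    - [0.5,0,0,0.48,0,0,0]
    - [0.5,0,0,0.4,0,0,0]
    - [0.5,0,0,0.2,0,0,0]
    - [0.5,0,0,-0.05,0,0,0]
    - [0.5,0,0,-0.3,0,0,0]
    - [0.5,-0.2,-0.2,-0.5,0,0,0]
    - [0.5,-0.4,-0.5,-0.5,0,0,0]
    - [0.5,-0.6,-0.7,-0.5,0,0,0]
    - [0.5,-0.6,-0.7,-0.5,0,0,0]
    - [0.5,-0.6,-0.7,-0.5,0,0,0]

```text
clock: 53.2
tcp_pos: [0.3845, -0.3026, 0.2685]
orientation: [-3.13, -0.264, 0.001]
contact_force: [-0.6, 0.4, 0.5]
grip_width: 0.0428
```

```bash
python3 st.py
python3 - <<'E'
from h import *
from br import blobs
w=snap('wrist','w15'); d=snap('side','d15'); s=snap('scene','s15')
u,v=proj(w,(.47,-.397,.05),True); print(u,v)
a=np.vstack
cr=lambda i,x,y,ww,h:cv2.resize(i[max(0,int(y)):int(y)+h,max(0,int(x)):int(x)+ww],(400,300),interpolation=cv2.INTER_CUBIC)
W=cv2.imread('pics/w15.png');D=cv2.imread('pics/d15.png');S=cv2.imread('pics/s15.png')
im=np.vstack([np.hstack([cr(W,u-50,v-37,100,75),cv2.resize(W,(400,300))]),np.hstack([cr(D,140,120,268,200),cr(S,100,110,268,200)])])
cv2.imwrite('pics/fin.png',np.clip(im*1.2,0,255).astype(np.uint8))
E
```

```text
53.2 [ 0.3845 -0.3026  0.2685] [ 0.53  0.14  0.01  1.96 -0.    1.04 -0.86] [-0.6  0.4  0.5] [-0.02  0.02 -0.04] 0.0428
psi 9.63 [-0.  0. -1.]
346.07507853618546 106.24287515587821
```

View pics/fin.png

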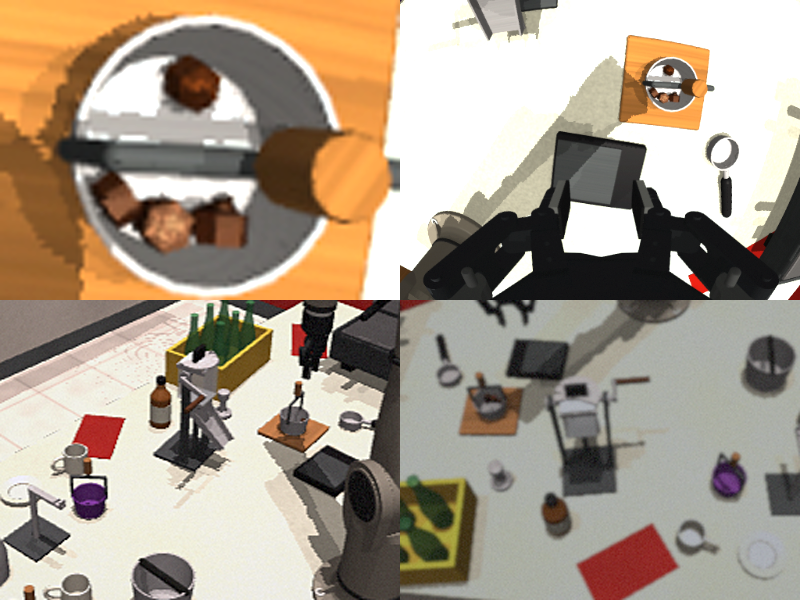

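Run:
```python
from h import *
from br import blobs
for n in ('s0','s7','s8','s10','s15'):
    print(n,blobs(n,205,180,260,245)); i=cv2.imread(f'pics/{n}.png')
    print(cv2.cvtColor(i,cv2.COLOR_BGR2HSV)[210:215,219:226,0:3].reshape(-1,3).mean(0).round(1), i[210:215,219:226].reshape(-1,3).mean(0).round(1))
print(blobs('d15',255,140,320,235))
f=load('w3'); print('w3',[(b,onz(f,*b[0],.008,True).round(3)[:2].tolist()) for b in blobs('w3',0,0,512,300)])
f=load('w1'); print('w1',[(b,onz(f,*b[0],.008,True).round(3)[:2].tolist()) for b in blobs('w1',0,0,512,300)if b[1]<300])
```

```text
s0 []
[84.4 38.8 28. ] [26.3 26.3 25.5]
s7 []
[93.1 43.4 27.9] [26.3 25.7 25.4]
s8 [([222.0, 212.0], 3)]
[77.1 42.5 27.5] [25.4 25.3 25.2]
s10 []
[98.8 39.3 27.4] [26.3 25.8 24.6]
s15 []
[95.5 35.1 27.3] [25.6 25.4 25.2]
[([313.0, 141.0], 22), ([303.0, 164.0], 400), ([260.0, 152.0], 21), ([269.0, 189.0], 65), ([286.0, 187.0], 3)]
w3 [(([384.0, 54.0], 2300), [0.775, 0.47]), (([460.0, 18.0], 723), [0.953, 0.573]), (([426.0, 4.0], 6), [0.87, 0.584]), (([438.0, 14.0], 4), [0.897, 0.569]), (([409.0, 16.0], 11), [0.829, 0.551]), (([394.0, 21.0], 12), [0.797, 0.536]), (([388.0, 24.0], 5), [0.785, 0.528]), (([386.0, 30.0], 3), [0.78, 0.516]), (([385.0, 36.0], 4), [0.778, 0.504]), (([473.0, 38.0], 3), [0.987, 0.538]), (([384.0, 41.0], 3), [0.776, 0.494]), (([383.0, 48.0], 4), [0.773, 0.481]), (([404.0, 52.0], 4), [0.816, 0.479]), (([410.0, 52.0], 10), [0.829, 0.481]), (([392.0, 55.0], 45), [0.791, 0.47]), (([451.0, 75.0], 537), [0.926, 0.45]), (([262.0, 104.0], 14), [0.559, 0.372]), (([273.0, 109.0], 10), [0.578, 0.363]), (([266.0, 121.0], 8), [0.566, 0.343]), (([201.0, 200.0], 61), [0.447, 0.202]), (([313.0, 211.0], 142), [0.653, 0.179]), (([383.0, 267.0], 27), [0.818, 0.045]), (([398.0, 279.0], 17), [0.863, 0.009]), (([407.0, 287.0], 7), [0.894, -0.018]), (([416.0, 289.0], 12), [0.922, -0.028])]
w1 [(([319.0, 111.0], 11), [0.748, -0.149]), (([315.0, 122.0], 18), [0.739, -0.17]), (([190.0, 212.0], 85), [0.465, -0.329]), (([226.0, 216.0], 7), [0.54, -0.346]), (([227.0, 222.0], 3), [0.54, -0.36]), (([228.0, 226.0], 3), [0.541, -0.369]), (([229.0, 230.0], 3), [0.542, -0.379]), (([231.0, 238.0], 3), [0.543, -0.398]), (([172.0, 245.0], 17), [0.407, -0.404]), (([232.0, 242.0], 3), [0.544, -0.408]), (([234.0, 249.0], 3), [0.546, -0.426]), (([174.0, 258.0], 6), [0.404, -0.438]), (([175.0, 268.0], 8), [0.399, -0.466])]
```

No other loose chocolates turn up: that 3-pixel blob was noise. The arm is clear of everything, so I'm handing in.

```bash
python3 -c "
from bench import r
print(r.hand_in())"
```

```text
the job is handed in; nothing more can be done
None
```

The job is handed in at about 53 s of the 210 s. As far as my pictures show, everything ended as asked; hand-in gave no verdict.

**What I did:** I turned the dial about 170° to its largest opening and stood the steel pail under the chute's lip. I then tipped the jar to its stop by the crank, rocked it, and set it upright again. After closing the dial I put the pail on the tray and dropped the one stray chocolate into it.

**Last checks:**
- **Chocolates:** the final picture shows four in the pail: three from the jar and the stray. No others showed up in the jar, on the chute or on the counter.
- **Pail:** it stands upright on the tray, within a few millimetres of the middle.
- **Jar and dial:** judged from where the tool ended, the crank came back to its starting position and the dial to about 0.
- **Bystanders and arm:** the cups, tamper, portafilter and syrup looked unmoved in the last pictures, though I did not measure them. The arm touches nothing.

**What disagreed:**
- The crank grip measured about 116 mm to the side of the jar's middle, not the stated 135 mm; I used the measured position.
- While the chocolates were sliding, a coarse picture seemed to show a fourth piece on the chute. The jar and chute were empty afterwards, so three is my count, but another piece could be hidden under the pile in the pail.

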